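# Carry a greased eccentric bush to the stand on a bar

### The arm

A 6-joint arm with a two-finger parallel gripper is mounted at the origin on the work surface. World frame = base frame: x ahead of the robot, y to its left, z up, the work surface at z = 0. Lengths are in mm, angles in rad, forces in N, time in s.
With the tool pointing down it reaches from about 375 to 750 mm from the base axis. Payload 9 kg.
Tool frame: the origin (TCP) lies on the centre line of the jaws, within the pads' length; the fingertips stand r.tip_reach ahead of it and the grasp point (between the pads) lies 11 mm behind it (r.tip_reach is the distance from the TCP to the fingertips, in mm); z points along the fingers, y is the direction in which the jaws open and shut (so a half turn about z gives the same grasp; the last joint's range is limited). The gripper opens to 85 mm and grips with 20 to 120 N. Pads are 22 mm wide; open, the fingers measure 114 mm over their backs; the gripper's body (76 mm by 85 mm) begins 54 mm behind the grasp point. The pads swing forward as they close: fully open they stand 13 mm farther back than shut.
Start: joints at [-1.51, 0.104, 0.097, 1.564, 0, 1.353], TCP at [165.13, -576.86, 239.331] pointing down, gripper open.
Joint ranges: [-2.99, 2.99], [-0.84, 1.86], [-1.1, 1.16], [-1.84, 2.11], [-1.51, 1.56], [-3.14, 3.14]. Speed limits (rad/s): [2.22, 2.22, 2.57, 3.14, 3.14, 3.14].

### API

Orientations are given as a unit quaternion [x, y, z, w].
In Python, from cell import r gives the robot as it stands. The module is installed in compiled form; this text tells all that it offers.
- The arm moves only by the tool carry_out, never from a script. Its arguments are lists of equal length, an entry for each row: "travel": the shift along the tool's x, y, z as a fraction of full scale, a list of three; "spin": the turn about the tool's z as a fraction of full scale. A call has 1 to 20 rows; each row is the pose to reach, as a shift and turn from the pose measured when the call began, along the tool's axes at that moment; what a row does not reach only later rows make up. Full scale, the value 1, is 0.25 m for a shift and 45 degrees for a turn. A row lasts 1/10 s, in which the tool goes at most 50 mm and 8.59 degrees, less where a joint would pass 70% of its speed; a pose out of reach is approached as far as the arm can. A call with a number of a shift or a turn outside -1 to 1 is refused whole. A call with a gripper value outside its range is refused whole. "gripper" is the opening, from 0 (shut) to 1 (fully open), set as the call begins (left out, the last holds). The fingers move at their own pace and stop on an object; the grip force is fixed at half the most. Time passes only in rows, so rows that repeat a pose let the fingers close. It gives the time, the measured TCP pose, the force and the opening at its end, in the units of the state.
- r.get_obs(): the state, without advancing time (a new reading comes with each control period).
- r.capture(name): name is "scene" or "side" or "wrist"; returns a dict with "pixels" (480x640x3 uint8, red, green, blue), "fx", "fy", "cx", "cy" (pixels), "R" (3x3) and "t" (3): a world point X has camera coordinates R X + t. Camera axes: x right, y down, z forward; pixel columns grow to the right and rows downward; lengths in mm; the calibration is good to about 2 mm. A picture is of the moment at which its call begins. There is no depth.
- r.finish_job(): hands the job in, once; it reports no verdict.
The state is a dict: "time": time; "q": joint angles; "qvel": joint speeds; "effort": joint torques, N m; "tcp_pos": TCP position; "eef_rot": TCP orientation; "force": force on the tool from outside, world axes, zero at the start; "torque": the same for the moment, N m; "gripper_width": finger opening in mm.
Only numpy, scipy, OpenCV 4.12 (cv2) and the standard library are available. Lean on these libraries where they do the work, as an engineer would, in place of code of your own. Each camera call takes 0.05 s, during which the arm holds its last target.

### The job

Pick up the steel bar from its wooden rest, thread it gently through the off-centre hole of the bush that lies in the steel cradle, feeling for the hole because only the bush's outside is measured, and lift the bush out on the bar. Carry it across and lay the bar gently into the two notches of the grey stand, handle towards the robot, so that the bush hangs between the two posts, and let go. The bush is greased: never touch it with the gripper, never push the bar against it harder than about 10 N, and leave the washer and the bearing ring lying beside the cradle where they are.

Things in the scene. Friction and masses are not known exactly. Their poses are not given: they have to be found in the camera images.
- bar_grip (a point): Loose steel bar, 0.3 kg, 210 mm long; this point is on its axis, mid-grip. x points along the bar to the nose, z up at the start. Along x from here, in mm: round tail 16 across, -60 to -30; square grip 16 x 16, -30 to +24; collar 28 across, +24 to +30; round shaft 16 across, +30 to +146; taper to +150. Balances at +38. Lies level on the rest.
- bar_mid (a point): Point on the bar's axis 80 mm ahead of bar_grip: the place for the bush on the bar. Same axes as bar_grip.
- bar_nose (a point): Centre of the flat end of the bar's nose, 150 mm ahead of bar_grip, same axes. Over the last 4 mm the bar tapers evenly from 16 mm to 10 mm across.
- rest_seat (a point): Fixed wooden rest with two notched posts in which the bar lies at the start, its axis 50 mm above the bench. This point is on that axis, about 80 mm ahead of bar_grip; x along the bar. Posts 8 mm thick, 125 mm behind and 20 mm ahead of this point, 40 mm wide at the notches, rising 12 mm above the axis; base 8 mm thick.
- bush_center (a point): Loose bush, 0.3 kg, lying on its side in the cradle: steel sleeve 64 mm across, 42 mm long, with a solid bronze insert whose end faces lie 1 mm inside the sleeve's ends. This point is the sleeve's centre; x along the sleeve, away from the robot; z up at the start. Its far end stands against the cradle's stops.
- bush: The same bush, origin at its centre. Its hole, 19 mm across, runs straight through the insert parallel to x but off centre: its axis lies 7.5 mm from the centre in a direction the pose does not show, anywhere up to 130 degrees left or right of straight up at the start. It can be seen at both ends. The insert does not turn in the sleeve.
- cradle_seat (a point): Fixed steel cradle; this point is where the bush's centre lies at the start, 65 mm above the bench; x along the bush, away from the robot. Open on the robot's side: thread from there. Behind the bush two stop posts: near faces 21 mm ahead of this point, 8 mm thick, tops 22 mm above it, with a 38 mm slot between, open at the top, for the bar.
- stand_seat (a point): Fixed grey stand; this point is midway between its two V-notches on the axis of a bar lying in them, 115 mm above the bench; x along such a bar, away from the robot. Posts 8 mm thick, 42 mm behind and 42 mm ahead of this point; notches 34 mm wide at the mouth, tips 12 mm above the bar's axis. bar_mid belongs at this point, nose along x.
- washer: loose steel washer, 38 mm across, 8 mm high, lying flat; not part of the job, origin at its underside. Leave it alone.
- race: loose dark bearing ring, 40 mm across, 14 mm high, lying flat; not part of the job, origin at its underside. Leave it alone.
Mind the look-alikes: they are no part of the job. What is meant by the part that bears bar_grip is not turquoise, and is the smaller of those in its own colour.

How it is judged:
By the outcome, as a careful person would: the job done as asked, in the order asked, and still so for the second after the job is handed in, with the robot touching nothing.
It also fails if it takes over 67 s, if anything falls off the work surface, if the arm or the gripper's body presses on something with over 40 N, if the wrist force passes 120 N, or if a joint passes its speed limit or range.

## Working session

There is one attempt and no reset: what is moved stays moved. The work goes in short steps, Python scripts to look and compute and a tool call to move; the robot and the scene stay as the last step left them, time stands still between calls to the robot, and variables do not carry over. Pictures are saved under pics/ and viewed, and the job is handed in when it is done.

Besides the shell and the picture viewer there is one more tool, called as name(argument=value, ...) on one line, values as JSON. carry_out: Moves the arm, as the interface text tells. Shift numbers are shares of 0.25 m and turn numbers shares of 45 degrees, none past 1 either way. Its arguments: {"type":"object","properties":{"travel":{"type":"array"},"spin":{"type":"array"},"gripper":{"type":"number"}},"required":["travel","spin"]}

```bash
ls; mkdir -p pics; python3 - <<'E'
from cell import r
import cv2
o=r.get_obs(); print(o, r.tip_reach)
for n in ["scene","side","wrist"]:
    c=r.capture(n); cv2.imwrite(f"pics/{n}0.png",c["pixels"][:,:,::-1]); print(n,c["fx"],c["fy"],c["cx"],c["cy"],c["R"],c["t"])
E
```

```text
pics
{'time': 0.0, 'q': array([-1.50972537e+00,  1.04668963e-01,  9.64564008e-02,  1.56388282e+00,
        1.41370678e-05,  1.35313151e+00]), 'qvel': array([-3.42371473e-04, -2.88136868e-05,  6.23191550e-04,  1.78609861e-03,
        1.39602320e-03,  1.90726252e-03]), 'effort': array([-2.19413300e-04, -5.56925511e+01,  5.03652942e+01,  1.65497675e-02,
       -2.64078817e-04, -2.81752477e-06]), 'tcp_pos': array([ 165.09800029, -576.5084696 ,  238.53299065]), 'eef_rot': array([ 9.90303797e-01,  1.38917124e-01,  5.78508810e-05, -6.46983930e-04]), 'force': array([-0.37822193, -0.38801379,  0.11500813]), 'torque': array([-0.02819573, -0.01778034, -0.01509012]), 'gripper_width': 85.28665739619233} 8.0
scene 532.2234919061558 532.2234919061558 324.2834033047858 234.3923113407868 [[-0.15284765  0.98815587 -0.01362272]
 [ 0.53348334  0.07089973 -0.84283377]
 [-0.83188528 -0.13609265 -0.53800155]] [  74.39442547 -149.57666778 1395.6125325 ]
side 573.8902915615238 573.8902915615238 331.7564988970451 240.19213120097922 [[-0.68527365 -0.72790936 -0.02340912]
 [-0.35352809  0.36057881 -0.8631343 ]
 [ 0.63672437 -0.58320741 -0.50443156]] [ 358.28564941  264.43106711 1028.4487917 ]
wrist 388.0174796423413 388.0174796423413 322.8000514638602 237.27099737598306 [[ 2.75290569e-01 -9.61361033e-01 -2.57877609e-04]
 [-9.10352118e-01 -2.60770106e-01  3.21337785e-01]
 [-3.08988872e-01 -8.82265023e-02 -9.46964604e-01]] [-597.82950975  -41.495779    379.3078554 ]
```

View pics/scene0.png

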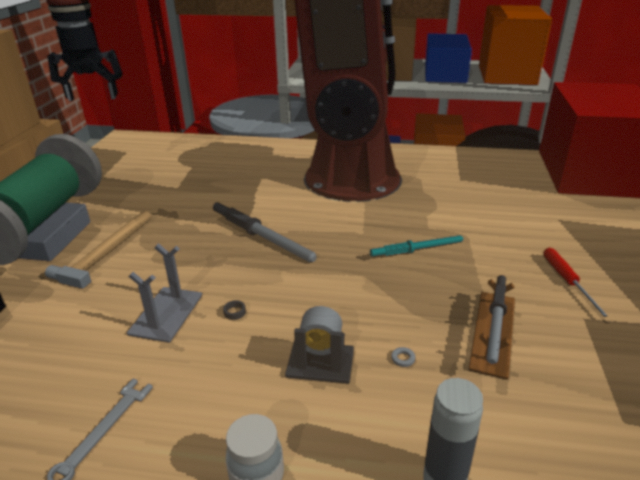

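View pics/side0.png

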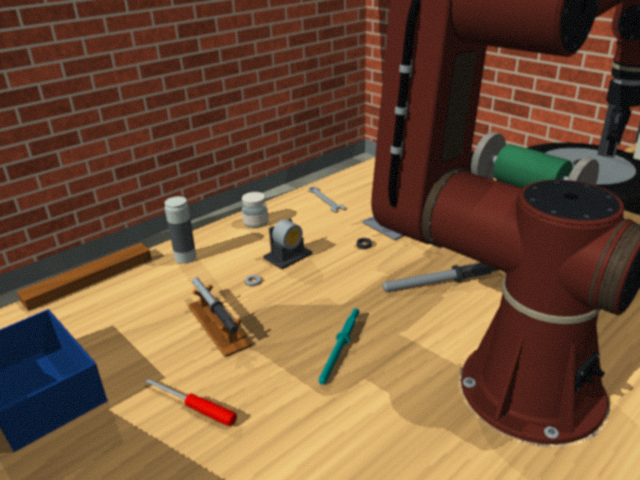

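View pics/wrist0.png

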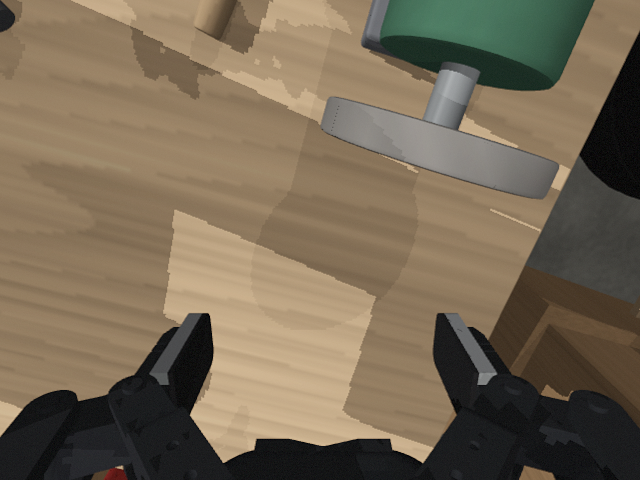

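Three bars are in the scene view: a large grey one lying on the bench at (265,232), a turquoise one at (415,246), and a grey one on the wooden rest at (497,318). The one on the rest fits, since it is not turquoise and is the smaller of the two grey ones. I'll confirm that in an enlarged crop.

```bash
cat > h.py <<'E'
import numpy as np, cv2
def ray(c,u,v):
    d=np.array([(u-c["cx"])/c["fx"],(v-c["cy"])/c["fy"],1.]); R=np.array(c["R"]);t=np.array(c["t"])
    C=-R.T@t; d=R.T@d; return C,d/np.linalg.norm(d)
def onz(c,u,v,z):
    C,d=ray(c,u,v); return C+d*(z-C[2])/d[2]
def tri(*obs):
    A=np.zeros((3,3));b=np.zeros(3)
    rs=[ray(*o) for o in obs]
    for C,d in rs:
        P=np.eye(3)-np.outer(d,d);A+=P;b+=P@C
    X=np.linalg.solve(A,b)
    return X,[np.linalg.norm((np.eye(3)-np.outer(d,d))@(X-C)) for C,d in rs]
def proj(c,X):
    p=np.array(c["R"])@np.array(X)+np.array(c["t"]); return np.array([c["fx"]*p[0]/p[2]+c["cx"],c["fy"]*p[1]/p[2]+c["cy"]])
def crop(c,u0,v0,u1,v1,k,name):
    im=cv2.resize(c["pixels"][v0:v1,u0:u1,::-1],None,fx=k,fy=k,interpolation=cv2.INTER_CUBIC); cv2.imwrite("pics/"+name,im)
def load(n):
    import pickle; return pickle.load(open(f"pics/{n}.pkl","rb"))
def snap(n,tag):
    from cell import r
    import pickle
    c=r.capture(n); pickle.dump(c,open(f"pics/{tag}.pkl","wb")); cv2.imwrite(f"pics/{tag}.png",c["pixels"][:,:,::-1]); return c
E
python3 - <<'E'
from h import *
s=snap("scene","s0");d=snap("side","d0")
crop(s,450,260,550,390,5,"s0rest.png"); crop(s,270,290,370,390,6,"s0bush.png"); crop(s,120,230,260,345,5,"s0stand.png")
crop(d,180,260,260,360,6,"d0rest.png"); crop(d,240,205,410,275,4,"d0bush.png")
a=cv2.imread("pics/s0rest.png");b=cv2.imread("pics/d0rest.png")
E
```

```text
(no output)
```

View pics/s0rest.png

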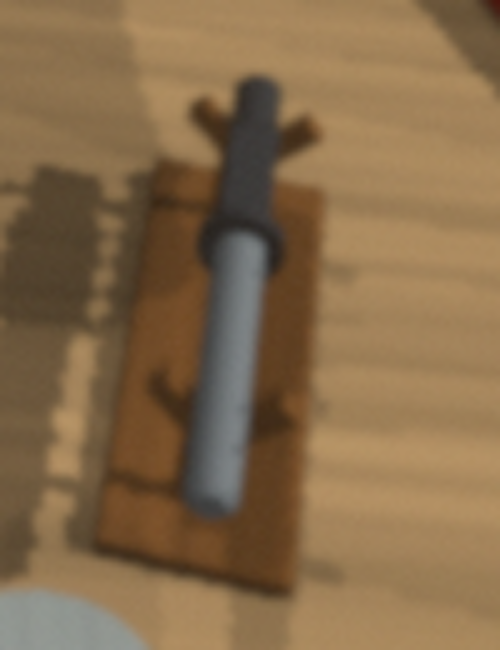

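View pics/s0bush.png

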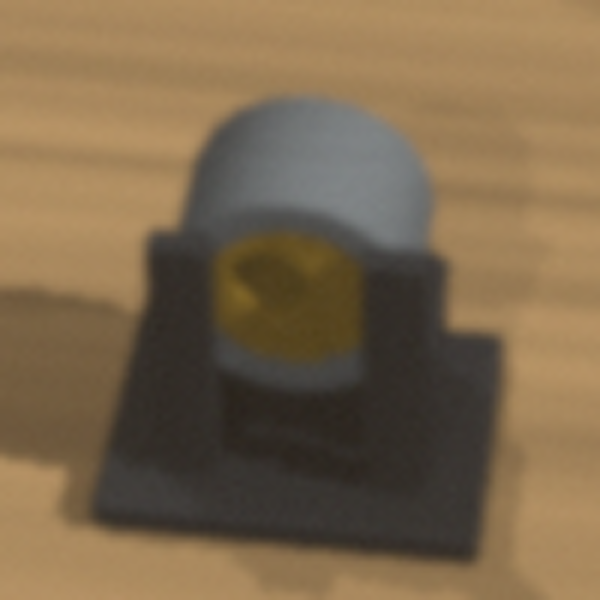

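View pics/s0stand.png

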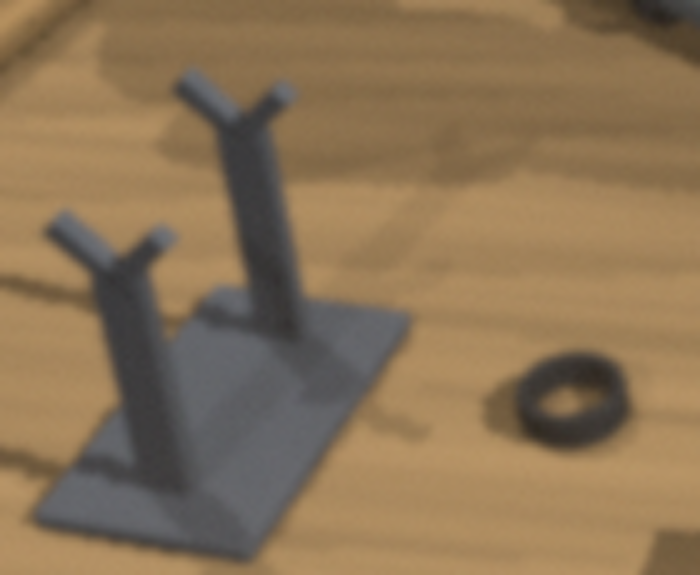

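View pics/d0rest.png

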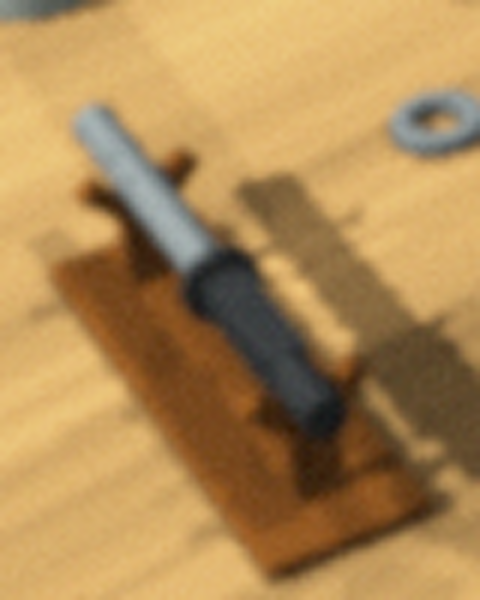

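View pics/d0bush.png

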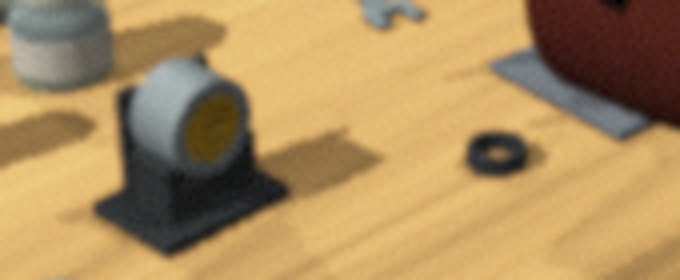

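The crops confirm it. The rest's bar is steel with a dark handle and lies in the rest with its nose away from the robot. At the bush's far end the hole shows at about scene pixel (316,337). Next I'll compute coarse positions.

```bash
python3 - <<'E'
from h import *
np.set_printoptions(precision=1,suppress=True)
s=load("s0");d=load("d0")
n=tri((s,450+212/5,260+502/5),(d,180+90/6,260+115/6)); t=tri((s,450+260/5,260+88/5),(d,180+325/6,260+415/6))
print("nose",n,"tail",t, np.linalg.norm(n[0]-t[0]))
N=onz(s,450+212/5,260+502/5,50);T=onz(s,450+260/5,260+88/5,50);print(N,T,np.linalg.norm(N-T),"side",onz(d,180+90/6,260+115/6,50),onz(d,180+325/6,260+415/6,50))
# bush: far face centre (scene), near face (side)
F=onz(s,270+290/6,290+297/6,65); print("far face",F)
print("near face",onz(d,240+212/4,205+130/4,65))
print("hole scene", onz(s,270+275/6,290+282/6,65))
# base corners of cradle
for u,v in [(95,520),(475,555),(500,340)]: print("cr",onz(s,270+u/6,290+v/6,8))
# stand tips
for u,v in [(187,80),(290,95),(62,225),(165,238)]: print("st tip",onz(s,120+u/5,230+v/5,127))
for u,v in [(205,290),(410,318),(250,555),(38,515)]: print("st base",onz(s,120+u/5,230+v/5,8))
print("ring",onz(s,120+575/5,230+400/5,7),"washer",onz(s,403,357,4))
w=r=__import__('cell').r
c=r.capture("wrist");C=-np.array(c["R"]).T@c["t"];print(C,r.get_obs()["tcp_pos"])
E
```

```text
nose (array([666.7, 277.1,  49.5]), [np.float64(0.3208165428581232), np.float64(0.32081654285798133)]) tail (array([461. , 315.7,  49.8]), [np.float64(0.6123238108055239), np.float64(0.6123238108054663)]) 209.27296041447323
[667.  276.7  50. ] [460.9 315.1  50. ] 209.70763215437444 side [666.1 277.8  50. ] [461.  316.5  50. ]
far face [675.  21.  65.]
near face [631.8  23.7  65. ]
hole scene [670.3  16.4  65. ]
cr [702.5 -25.8   8. ]
cr [700.4  71.    8. ]
cr [624.8  69.1   8. ]
st tip [ 554.4 -274.4  127. ]
st tip [ 558.4 -236.1  127. ]
st tip [ 637.6 -279.5  127. ]
st tip [ 639.6 -244.4  127. ]
st base [ 522.  -304.4    8. ]
st base [ 527.5 -222.1    8. ]
st base [ 653.8 -231.9    8. ]
st base [ 645.6 -310.6    8. ]
ring [ 562.6 -148.4    7. ] washer [632.6 149.4   4. ]
[ 244.  -552.2  372.7] [ 165.1 -576.7  239. ]
```

```bash
cat >> h.py <<'E'
from scipy.spatial.transform import Rotation as Ro
def plan(p,yaw=None,o=None):
    "relative shift/250 and spin/45 from the measured pose to world p, tool-x yaw deg"
    if o is None:
        from cell import r; o=r.get_obs()
    R=Ro.from_quat(o["eef_rot"]).as_matrix(); y0=np.degrees(np.arctan2(R[1,0],R[0,0]))
    d=R.T@(np.array(p)-o["tcp_pos"])/250
    sp=0 if yaw is None else -((yaw-y0+180)%360-180)/45
    print("t%.2f"%o["time"],"pos",np.round(o["tcp_pos"],1),"yaw %.2f"%y0,"tilt",np.round(R[:2,2],3),"F",np.round(o["force"],1),"w %.1f"%o["gripper_width"],"-> travel",np.round(d,4),"spin %.4f"%sp)
E
python3 -c "
from h import *
plan([380,-440,260],61)"
```

```text
t0.30 pos [ 165.1 -576.7  239. ] yaw 15.98 tilt [-0.  0.] F [-0.6  0.1  0.8] w 85.1 -> travel [ 0.9768 -0.2892 -0.0836] spin -1.0005
```

carry_out(travel=[[0.97,-0.29,-0.1],[0.97,-0.29,-0.1],[0.97,-0.29,-0.1],[0.97,-0.29,-0.1],[0.97,-0.29,-0.1],[0.97,-0.29,-0.1],[0.97,-0.29,-0.1]], spin=[-1,-1,-1,-1,-1,-1,-1])

```text
time: 1.0
tcp_pos: [379.5, -439.5, 264.3]
eef_rot: [0.861, 0.509, 0.0, -0.0]
force: [-0.2, -0.1, -0.5]
gripper_width: 85.7
```

```bash
python3 -c "
from h import *
plan([520,-240,260],106)"
```

```text
t1.00 pos [ 379.5 -439.5  264.3] yaw 61.13 tilt [0. 0.] F [-0.2 -0.1 -0.5] w 85.7 -> travel [0.9702 0.1071 0.0171] spin -0.9970
```

carry_out(travel=[[0.97,0.1,0.0],[0.97,0.1,0.0],[0.97,0.1,0.0],[0.97,0.1,0.0],[0.97,0.1,0.0],[0.97,0.1,0.0]], spin=[-1,-1,-1,-1,-1,-1])

```text
time: 1.6
tcp_pos: [519.9, -236.2, 264.1]
eef_rot: [0.598, 0.801, 0.001, -0.0]
force: [-0.3, -1.0, -0.1]
gripper_width: 85.3
```

```bash
python3 -c "
from h import *
snap('wrist','w1')
plan([510,-5,240],150)"
```

```text
t1.65 pos [ 518.9 -238.1  264. ] yaw 106.43 tilt [-0.  0.] F [ 1.1 -0.5  0.4] w 85.3 -> travel [0.9045 0.2297 0.0962] spin -0.9683
```

View pics/w1.png

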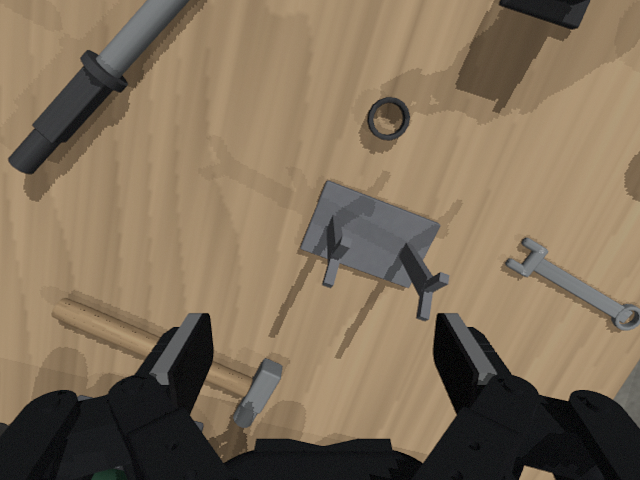

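The stand is clearly visible. The tips of the post near the robot are at about (343,242) and (329,281), and the far post's at (441,281) and (424,314). Moving on to view the bush.

carry_out(travel=[[0.9,0.22,0.1],[0.9,0.22,0.1],[0.9,0.22,0.1],[0.9,0.22,0.1],[0.9,0.22,0.1],[0.9,0.22,0.1]], spin=[-0.97,-0.97,-0.97,-0.97,-0.97,-0.97])

```text
time: 2.25
tcp_pos: [507.2, -4.9, 238.6]
eef_rot: [0.256, 0.967, 0.0, -0.001]
force: [-0.4, 0.3, -0.4]
gripper_width: 85.3
```

```bash
python3 -c "
from h import *
plan([494,23,180],179)
c=load('w1'); crop(c,290,170,460,330,5,'w1s.png')"
```

```text
t2.25 pos [507.2  -4.9 238.6] yaw 150.30 tilt [-0.001  0.001] F [-0.4  0.3 -0.4] w 85.3 -> travel [0.1008 0.0709 0.2344] spin -0.6377
```

View pics/w1s.png

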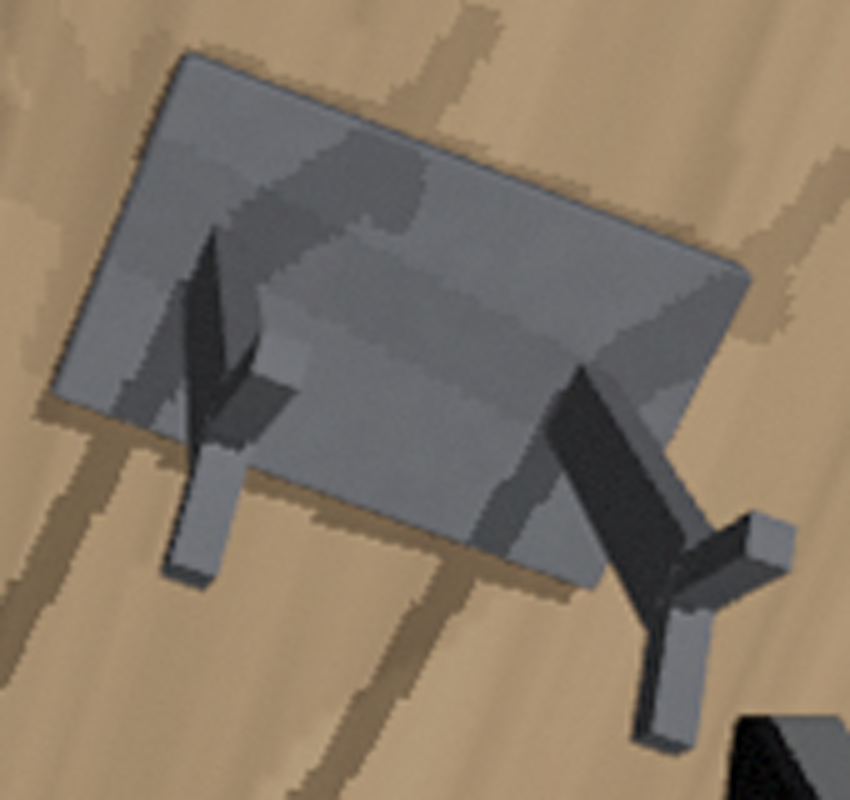

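carry_out(travel=[[0.1,0.07,0.23],[0.1,0.07,0.23],[0.1,0.07,0.23],[0.1,0.07,0.23],[0.1,0.07,0.23]], spin=[-0.64,-0.64,-0.64,-0.64,-0.64])

```text
time: 2.75
tcp_pos: [494.1, 20.8, 180.8]
eef_rot: [0.01, 1.0, 0.0, -0.001]
force: [0.2, 0.7, -0.6]
gripper_width: 85.6
```

```bash
python3 -c "
from h import *
np.set_printoptions(precision=1,suppress=True)
c=load('w1')
f=lambda u,v,z: onz(c,290+u/5,170+v/5,z)
b=[f(*p,8) for p in [(187,55),(750,272),(590,588),(55,395)]]; print(np.array(b),np.mean(b,0))
t=[f(*p,127) for p in [(278,360),(190,575),(770,535),(662,742)]]; print(np.array(t),np.mean(t,0))
snap('wrist','w2'); plan([494,23,180],179)"
```

```text
[[ 520.7 -223.     8. ]
 [ 647.2 -233.3    8. ]
 [ 640.8 -311.6    8. ]
 [ 514.7 -301.4    8. ]] [ 580.9 -267.3    8. ]
[[ 539.1 -242.   127. ]
 [ 536.7 -279.3  127. ]
 [ 619.7 -247.7  127. ]
 [ 617.  -286.   127. ]] [ 578.1 -263.8  127. ]
t2.80 pos [494.2  21.  181. ] yaw 178.75 tilt [-0.  0.] F [-0.7  0.1  0.3] w 85.6 -> travel [0. 0. 0.] spin -0.0055
```

View pics/w2.png

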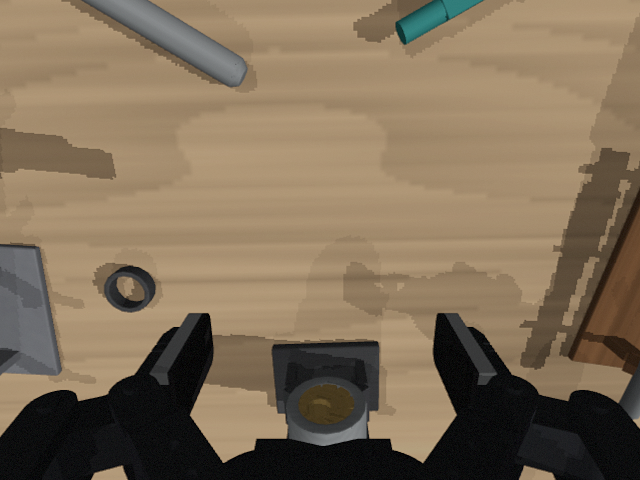

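```bash
python3 -c "
from h import *
c=load('w2'); crop(c,260,330,400,445,5,'w2b.png')
im=cv2.imread('pics/w2b.png'); im=cv2.convertScaleAbs(im,alpha=2.0,beta=10); cv2.imwrite('pics/w2b.png',im)"
```

```text
(no output)
```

View pics/w2b.png

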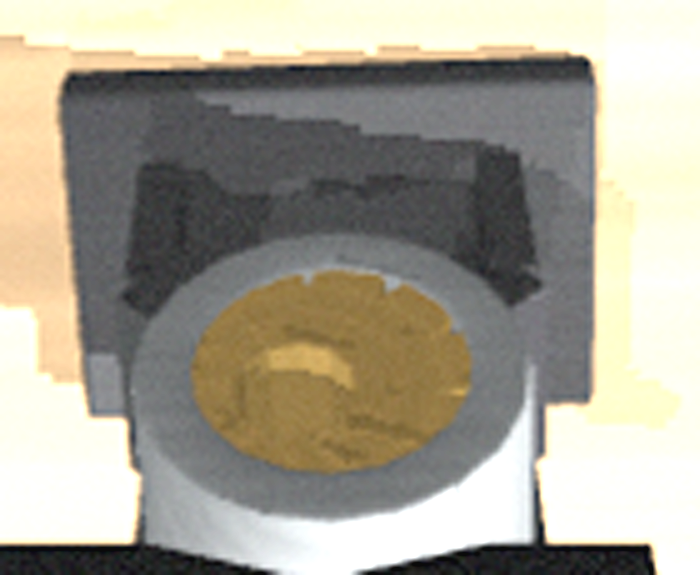

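```bash
python3 -c "
from h import *
c=load('w2'); p=c['pixels'][380:428,294:360].astype(float)
p=cv2.resize(p,None,fx=11,fy=11,interpolation=cv2.INTER_LINEAR)[:,:,::-1]
cv2.imwrite('pics/w2i.png',np.clip((p-20)*2.6,0,255))
s=load('s0'); q=s['pixels'][322:358,298:340].astype(float)
q=cv2.resize(q,None,fx=14,fy=14,interpolation=cv2.INTER_LINEAR)[:,:,::-1]
cv2.imwrite('pics/s0i.png',np.clip((q-20)*1.8,0,255))
"
```

```text
[ WARN:0@0.552] global loadsave.cpp:1063 imwrite_ Unsupported depth image for selected encoder is fallbacked to CV_8U.
```

View pics/w2i.png

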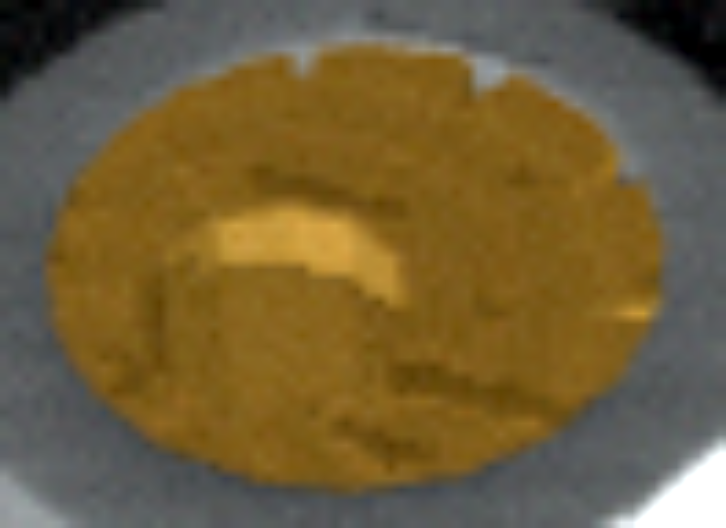

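View pics/s0i.png

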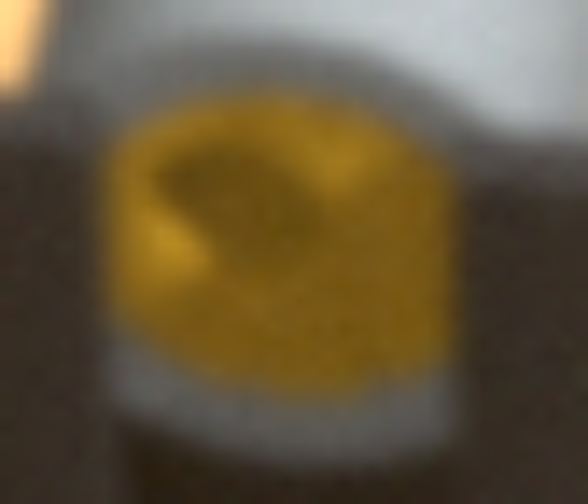

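```bash
python3 -c "
from h import *
plan([560,16,122],180)"
```

```text
t2.80 pos [494.2  21.  181. ] yaw 178.75 tilt [-0.001  0.   ] F [-0.7  0.1  0.3] w 85.6 -> travel [-0.264  -0.0142  0.2358] spin -0.0277
```

carry_out(travel=[[-0.26,-0.015,0.235],[-0.26,-0.015,0.235],[-0.26,-0.015,0.235],[-0.26,-0.015,0.235]], spin=[-0.03,-0.03,-0.03,-0.03])

```text
time: 3.2
tcp_pos: [558.4, 15.0, 121.4]
eef_rot: [0.001, 1.0, 0.0, -0.002]
force: [-0.4, -0.3, 0.2]
gripper_width: 85.4
```

```bash
python3 -c "
from h import *
c=snap('wrist','w3'); plan([560,16,122],180)
im=c['pixels'][340:470,240:420].astype(float)
p=cv2.resize(im,None,fx=4.4,fy=4.4,interpolation=cv2.INTER_CUBIC)[:,:,::-1]
cv2.imwrite('pics/w3b.png',np.clip((p-15)*2.4,0,255).astype('uint8'))
"
```

```text
t3.25 pos [558.8  15.1 122.7] yaw 179.94 tilt [-0.001  0.   ] F [-0.2 -0.8  0.8] w 85.7 -> travel [-0.0048  0.0035  0.0027] spin -0.0013
```

View pics/w3b.png

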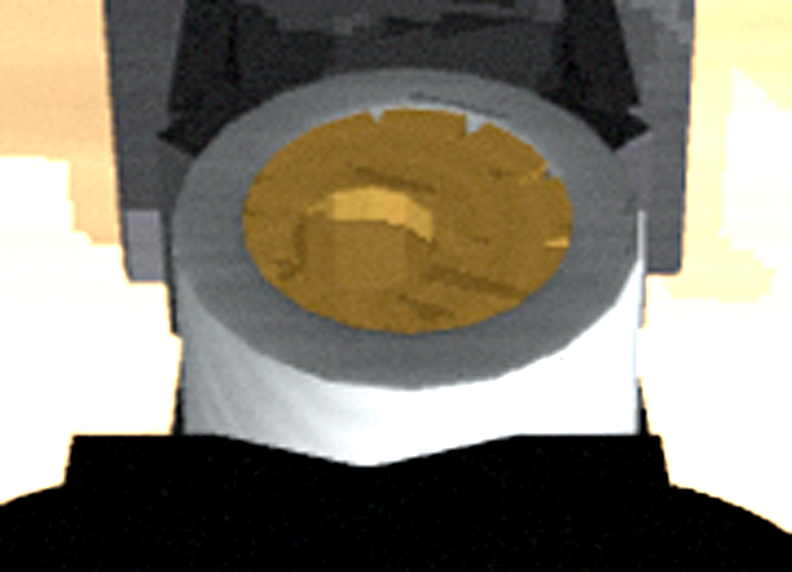

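```bash
python3 -c "
from h import *
np.set_printoptions(precision=1,suppress=True)
c=load('w3')
def onx(u,v,X,yaw=1.3):
    C,d=ray(c,240+(u+.0)/4.4,340+v/4.4); n=np.array([np.cos(np.radians(yaw)),np.sin(np.radians(yaw)),0]); p0=np.array([X,20,65]); return C+d*(n@(p0-C))/(n@d)
for X in (628,631,634,637):
  print(X,'sleeve LRTB')
  P=np.array([onx(*p,X) for p in [(173,225),(641,232),(405,67),(413,388)]]); print(P[:,1:].tolist(), 'dia',P[1,1]-P[0,1],P[3,2]-P[2,2],'cen',(P[0,1]+P[1,1])/2,(P[2,2]+P[3,2])/2)
  P=np.array([onx(*p,X+1) for p in [(243,218),(573,218),(408,108),(410,332)]]); print('insert dia',P[1,1]-P[0,1],P[3,2]-P[2,2],'cen',(P[0,1]+P[1,1])/2,(P[2,2]+P[3,2])/2)
  P=np.array([onx(*p,X+1) for p in [(298,245),(432,240),(370,185),(305,215),(432,225)]]); print('hole L,R,bottom,',P[:,1:].tolist())
"
```

```text
628 sleeve LRTB
[[-8.186646636300875, 73.90510864751391], [51.79796587629928, 76.92238201471957], [22.544286827519983, 41.243970089074], [22.102365355654992, 101.52534759355089]] dia 59.98461251260015 60.28137750447689 cen 21.805659619999204 71.38465884131244
insert dia 42.9512584853765 42.478836210247266 cen 22.170704100209356 70.75471038632259
hole L,R,bottom, [[8.079832774400629, 76.8734639412477], [25.213960611531803, 76.45072556793662], [17.313820895279513, 65.73528314793566], [8.790887322323073, 71.32428326082967], [25.317366183424674, 73.68768496154277]]
631 sleeve LRTB
[[-8.679127915800407, 70.33604245985086], [52.484973563290694, 73.41264505327698], [22.656073800031415, 37.03268165558714], [22.20546274131595, 98.49938347363647]] dia 61.1641014790911 61.46670181804933 cen 21.902922823745143 67.7660325646118
insert dia 43.79031780910401 43.30866669345505 cen 22.274465152568297 67.14734144172215
hole L,R,bottom, [[7.9083265265152765, 73.38562577178388], [25.377172139624513, 72.9546291404815], [17.322702000436458, 62.02985893388194], [8.633271632459817, 67.72804100838565], [25.4
[... 467 characters left out ...]
53271302633], [17.3315831055934, 58.32443471982822], [8.475655942596557, 64.13179875594159], [25.647829326549648, 66.58753927524236]]
637 sleeve LRTB
[[-9.664090474799476, 63.19791008452472], [53.85898893727351, 66.39317113039175], [22.879647745054278, 28.610104788613455], [22.411657512637866, 92.4474552338076]] dia 63.52307941207299 63.83735044519415 cen 22.097449231237015 60.52878001121053
insert dia 45.46843645655905 44.968327659870624 cen 22.48198725728618 59.932603552521186
hole L,R,bottom, [[7.5653140307445685, 66.4099494328562], [25.70359519580993, 65.96243628557116], [17.34046421075034, 54.6190105057745], [8.318040252733299, 60.5355565034975], [25.81306089811213, 63.037466432092145]]
```

```bash
python3 -c "
from h import *
np.set_printoptions(precision=1,suppress=True)
c=load('w2')
f=lambda u,v,z=8: onz(c,260+u/5,330+v/5,z)
A,B,C,D=f(65,99),f(592,84),f(88,412),f(589,402)
print(A,B,C,D)
for p,q in ((A,B),(A,C),(B,D)):
  d=q-p; print(np.degrees(np.arctan2(d[1],d[0])))
"
```

```text
[623.3 -26.3   8. ] [622.   71.1   8. ] [695.4 -26.2   8. ] [694.9  72.4   8. ]
90.77250221747613
0.09260934029096299
1.0077016073439657
```

```bash
python3 -c "
from h import *
plan([525,160,150],175)"
```

```text
t3.25 pos [558.8  15.1 122.7] yaw 179.94 tilt [-0.001  0.   ] F [-0.2 -0.8  0.8] w 85.7 -> travel [ 0.1359  0.5794 -0.1088] spin 0.1098
```

carry_out(travel=[[0.1,0.2,-0.11],[0.13,0.7,-0.11],[0.13,0.7,-0.11],[0.13,0.7,-0.11],[0.13,0.7,-0.11]], spin=[0.2,0.2,0.2,0.2,0.2])

```text
time: 3.75
tcp_pos: [526.0, 193.7, 152.9]
eef_rot: [0.078, 0.997, 0.001, 0.001]
force: [0.3, -0.9, 0.2]
gripper_width: 85.3
```

```bash
python3 -c "
from h import *
plan([500,308,150],169.4)"
```

```text
t3.75 pos [526.  193.7 152.9] yaw 171.11 tilt [0.002 0.002] F [ 0.3 -0.9  0.2] w 85.3 -> travel [0.1735 0.4357 0.012 ] spin 0.0380
```

carry_out(travel=[[0.17,0.436,0.012],[0.17,0.436,0.012],[0.17,0.436,0.012],[0.17,0.436,0.012]], spin=[0.038,0.038,0.038,0.038])

```text
time: 4.15
tcp_pos: [500.3, 309.6, 151.7]
eef_rot: [0.092, 0.996, 0.001, 0.002]
force: [-0.0, -0.0, -0.3]
gripper_width: 85.8
```

```bash
python3 -c "
from h import *
c=snap('wrist','w4'); plan([500,308,150],169.4)"
```

```text
t4.20 pos [500.9 308.3 151.5] yaw 169.44 tilt [0.004 0.002] F [ 0.3 -0.3 -0.6] w 85.2 -> travel [ 0.0033 -0.0017  0.0061] spin 0.0010
```

View pics/w4.png

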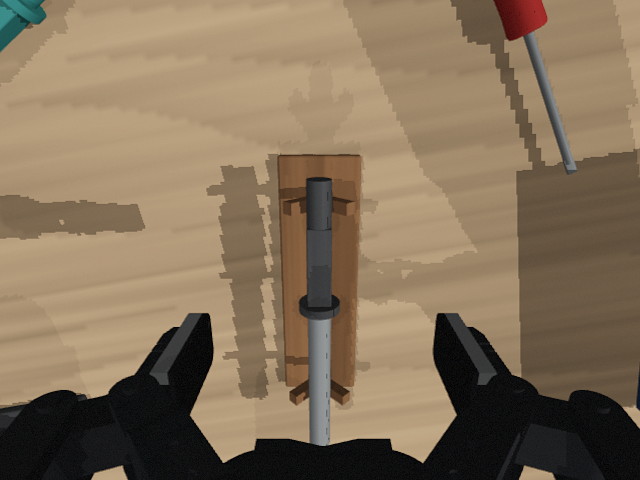

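The bar runs along column 319 in the wrist view: tail end at row 178, start of the square grip at row 230, collar's rear edge near row 297.

```bash
python3 -c "
from h import *
np.set_printoptions(precision=1,suppress=True)
c=load('w4'); crop(c,270,160,370,450,2,'w4b.png')
g=c['pixels'][:,319].astype(int).sum(1); print(g[170:320])
for row in (200,250,330,420):
  print(row,c['pixels'][row,295:345].astype(int).sum(1))
"
```

```text
[252 247 248 248 246 255 239 113  78  86  75 121 218 206 212 204 209 207
 208 207 212 207 210 209 215 211 208 207 207 203 215 207 201 210 206 209
 202 212 207 209 207 209 212 207 205 207 207 207 212 210 202 204 215 209
 206 211 206 208 205 202 183 202 211 212 207 206 207 209 209 211 209 210
 211 208 208 209 210 210 206 211 216 213 212 210 211 210 216 215 207 216
 212 216 213 209 218 206 175 177 186 189 177 182 172 177 180 183 177 173
 178 175 186 178 176 177 181 183 174 181 174 183 186 181 180 181 178 179
 163 163 158 162 164 159 165 163 169 172 162  68  76  66  71  85 148 184
 178 175 173 178 179 201]
200 [110 119 109 109 126 118 119 118 128 129 130 132 114 114 114 145 141 156
 163 182 188 197 195 205 215 208 218 230 238 237 236 233 167 188 205 202
 168 126 139 133 109 131 112 110 114 110 103 122 118 114]
250 [289 288 291 290 296 298 299 297 299 302 298 214 179 197 217 209 209 204
 204 196 198 211 209 214 216 217 216 213 216 212 224 219 211 220 212 213
 222 248 250 247 249 249 248 249 244 253 255 253 253 251]
330 [288 290 292 296 296 301 303 308 312 310 310 314 275 236 246 265 278 296
 320 344 359 382 393 411 418 423 434 443 440 446 451 444 442 427 407 339
 273 244 239 243 234 244 248 244 244 246 254 248 248 243]
420 [436 437 436 434 435 429 434 433 436 433 428 432 429 437 311 235 264 288
 305 328 350 366 391 412 426 431 434 436 444 448 445 448 440 309 347 442
 450 451 445 446 446 443 444 444 448 446 448 448 448 451]
```

View pics/w4b.png

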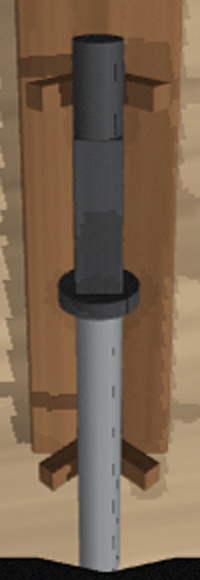

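```bash
python3 -c "
from h import *
np.set_printoptions(precision=1,suppress=True)
c=load('w4')
T=onz(c,319.5,181.5,58);G=onz(c,319,229.7,58);K=onz(c,319,307,58);S=onz(c,318.7,420,50)
print(T,G,K,S,np.linalg.norm(G-T),np.linalg.norm(K-T))
d=K-T; d/=np.linalg.norm(d); d2=S-onz(c,319.5,200,50); print('yaw',np.degrees(np.arctan2(d[1],d[0])),np.degrees(np.arctan2(d2[1],d2[0])))
g=(T+60*d+G+30*d+K-24*d)/3; print('grip',g, 'target +8',g+8*d)
plan([*(g+8*d)[:2],100],169.4)
"
```

```text
[460. 317.  58.] [489.3 311.2  58. ] [541.9 301.2  58. ] [641.9 282.1  50. ] 29.863063822310504 83.41705437299771
yaw -10.87921671979643 -10.85622078342598
grip [518.7 305.6  58. ] target +8 [526.5 304.1  58. ]
t4.20 pos [500.9 308.3 151.5] yaw 169.44 tilt [0. 0.] F [ 0.3 -0.3 -0.6] w 85.2 -> travel [-0.1  0.   0.2] spin 0.0010
```

carry_out(travel=[[-0.102,0.0,0.2],[-0.102,0.0,0.2],[-0.102,0.0,0.38],[-0.102,0.0,0.38]], spin=[0.005,0.005,0.005,0.005])

```text
time: 4.6
tcp_pos: [523.5, 301.2, 52.3]
eef_rot: [0.095, 0.995, -0.0, -0.002]
force: [-2.3, 0.1, -1.8]
gripper_width: 85.5
```

```bash
python3 -c "
from h import *
plan([526.5,304,38.5],169.2)"
```

```text
t4.60 pos [523.5 301.2  52.3] yaw 169.09 tilt [-0.003 -0.001] F [-2.3  0.1 -1.8] w 85.5 -> travel [-0.0099  0.0134  0.0553] spin -0.0024
```

carry_out(travel=[[-0.01,0.013,0.055],[-0.01,0.013,0.055],[-0.01,0.013,0.055],[-0.01,0.013,0.055]], spin=[-0.002,-0.002,-0.002,-0.002])

```text
time: 5.0
tcp_pos: [527.4, 304.2, 40.2]
eef_rot: [0.094, 0.996, -0.0, -0.001]
force: [0.9, -0.1, 0.7]
gripper_width: 85.3
```

```bash
python3 -c "
from h import *
c=snap('wrist','w5');plan([526.5,304,38.5],169.2)"
```

```text
t5.05 pos [527.3 304.2  40.1] yaw 169.18 tilt [-0.001  0.   ] F [-0.3  0.  -1.2] w 85.2 -> travel [ 0.003  -0.0014  0.0063] spin -0.0004
```

View pics/w5.png

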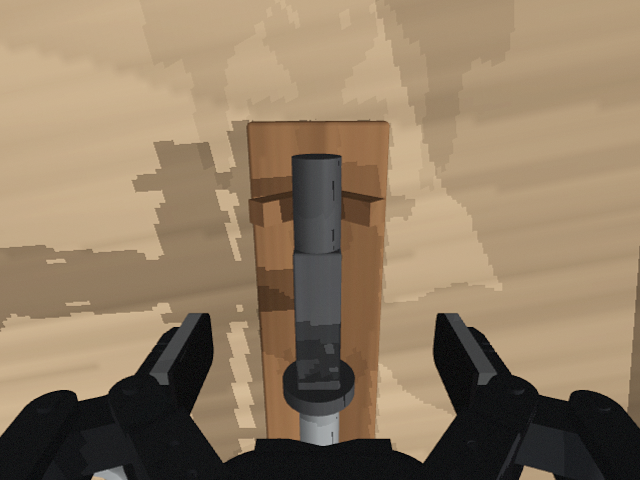

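carry_out(travel=[[0.0,-0.006,0.006],[0.0,-0.006,0.006],[0.0,-0.006,0.006]], spin=[0,0,0])

```text
time: 5.35
tcp_pos: [527.1, 302.7, 38.8]
eef_rot: [0.094, 0.996, -0.0, -0.001]
force: [-0.6, -0.0, -0.7]
gripper_width: 85.1
```

carry_out(travel=[[0,0,0],[0,0,0],[0,0,0],[0,0,0],[0,0,0],[0,0,0],[0,0,0],[0,0,0]], spin=[0,0,0,0,0,0,0,0], gripper=0)

```text
time: 6.15
tcp_pos: [527.1, 302.5, 38.9]
eef_rot: [0.094, 0.996, -0.0, -0.0]
force: [0.1, -3.1, 3.0]
gripper_width: 15.0
```

```bash
python3 -c "
from h import *
plan([526.5,304,38.5],169.2);from cell import r;print(r.get_obs()['torque'])
c=snap('wrist','w6');crop(c,180,100,460,440,2,'w6b.png')"
```

```text
t6.15 pos [527.1 302.5  38.9] yaw 169.17 tilt [-0.001 -0.   ] F [ 0.1 -3.1  3. ] w 15.0 -> travel [0.0036 0.0055 0.0017] spin -0.0006
[-0.64375713  0.23449787  0.10050199]
```

View pics/w6b.png

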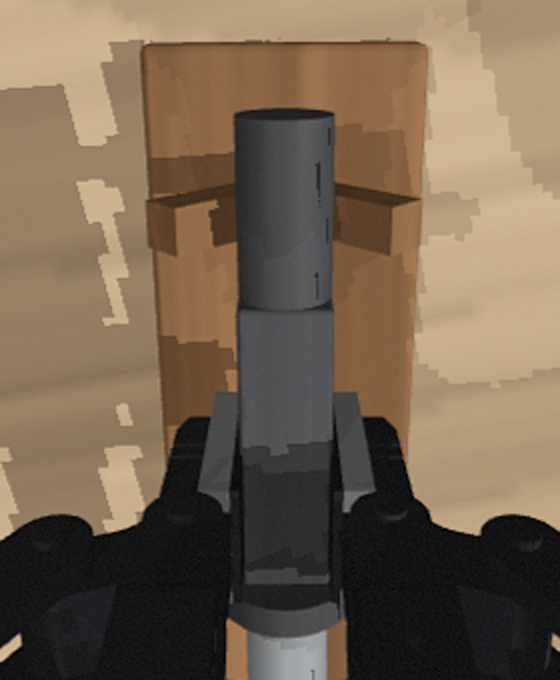

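carry_out(travel=[[0,0,-0.02],[0,0,-0.06],[0,0,-0.14],[0,0,-0.24],[0,0,-0.24],[0,0,-0.24]], spin=[0,0,0,0,0,0])

```text
time: 6.8
tcp_pos: [527.6, 302.8, 99.3]
eef_rot: [0.094, 0.996, 0.0, 0.0]
force: [-0.1, 0.8, -3.8]
gripper_width: 15.2
```

```bash
python3 -c "
from h import *
np.set_printoptions(precision=2,suppress=True)
plan([480,160,100],175);from cell import r;print(r.get_obs()['torque'])
d=snap('side','d6');crop(d,150,190,300,330,5,'d6b.png')
s=snap('scene','s6');crop(s,440,190,560,330,4,'s6b.png')"
```

```text
t6.80 pos [527.6 302.8  99.3] yaw 169.18 tilt [0. 0.] F [-0.1  0.8 -3.8] w 15.2 -> travel [ 0.08 -0.6  -0.  ] spin -0.1292
[0.01 0.11 0.01]
```

View pics/d6b.png

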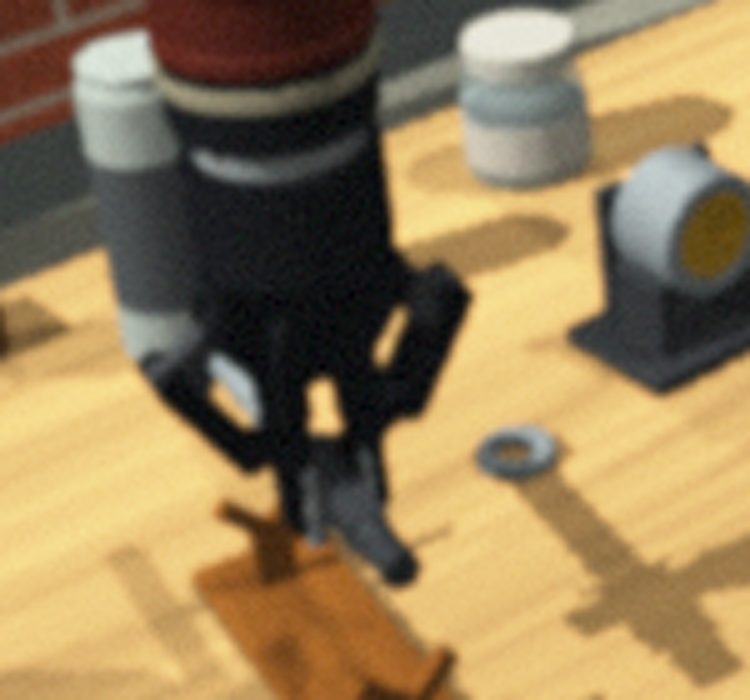

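View pics/s6b.png

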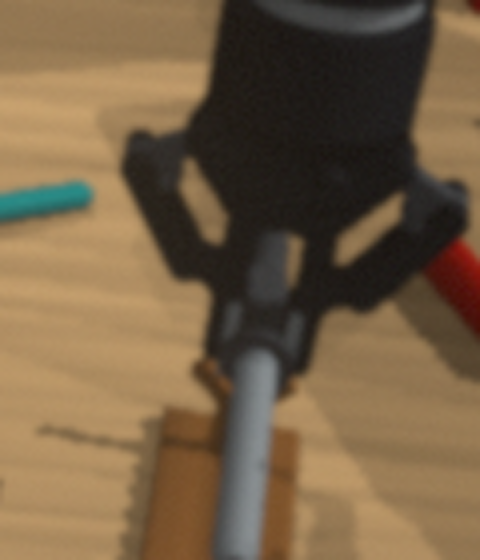

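```bash
python3 -c "
from h import *
d=load('d6');s=load('s6')
print(proj(d,[460,315.7,110.4]),proj(s,[666.3,276.2,110.4]),proj(s,[460,315.7,110.4]))
crop(s,450,230,540,340,6,'s6c.png');crop(d,200,270,250,320,10,'d6c.png')"
```

```text
[231.29539928 304.05449888] [498.7327061  329.07364164] [508.12809288 249.09787309]
```

View pics/s6c.png

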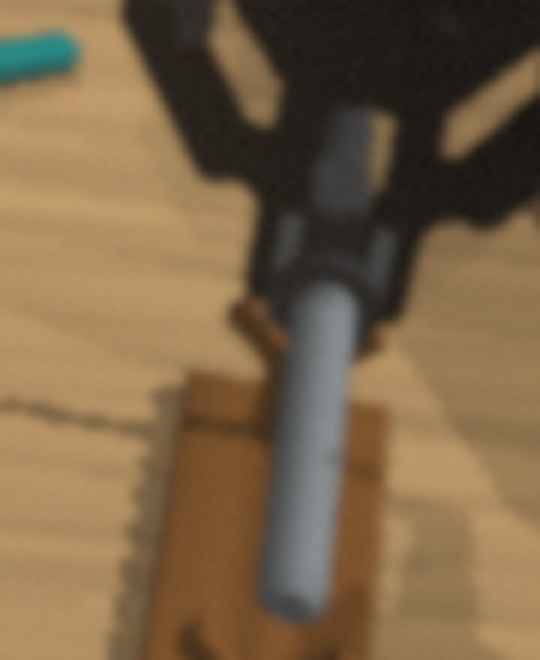

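View pics/d6c.png

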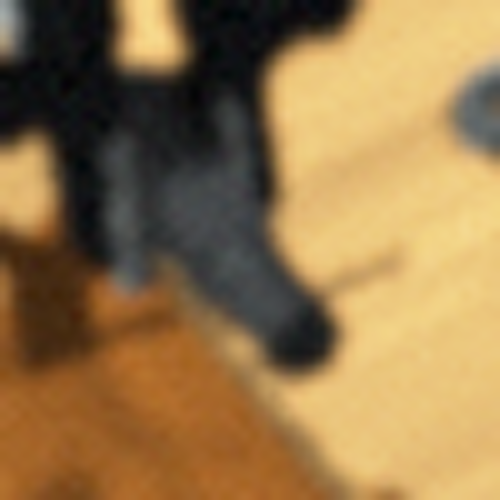

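```bash
python3 -c "
from h import *
print(proj(load('w5'),[527.3,304.2,40.1]),proj(load('w5'),[527.3,304.2,51]))
d=load('w6'); print(proj(d,[527.1,302.5,38.9]),proj(d,[527.1,302.5,50]))
p=d['pixels']
for row in (320,335,360,380): print(row,p[row,290:350].astype(int).sum(1))
print(onz(load('s6'),499.5,330.8,110.4))
"
```

```text
[318.89349914 328.65306678] [318.57888036 344.68817692]
[318.81186634 328.95113976] [318.47409031 345.33889134]
320 [221 221 218 225 217 223 228 149  53  76 148 211 254 255 252 257 258 258
 252 249 251 248 249 245 246 252 255 253 251 249 254 254 253 255 257 262
 257 263 259 262 261 265 268 269 258 256 250 250 243 253 243 247 251 235
 160 121  72  31  66 183]
335 [213 224 221 225 233 163  80  47  48  47  21 100 113 137 135 143 131 137
 145 141 134 164 172 173 170 168 171 178 175 174 178 176 166 169 164 168
 178 167 162 169 174 170 174 180 151 135 136 141 141 140 135 137 142 135
 115  61  43  59  46  41]
360 [ 51  67  67  55  41  56  87  86  88  83  49  45 115 146 148 139 142 148
 144 141 134 143 138 141 133 141 132 136 136 139 136 139 139 139 134 139
 134 142 142 133 144 139 139 143 147 145 142 145 147 146 145 140 136 143
  85  36  70  81  89  92]
380 [ 46  53  41  57  50  65  66  91  77  87  60  28  99 140 148 141 146 122
 111 118 109 116 115 114 109 110 114 114 119 104 109 123 111 122 115 118
 115 111 114 117 110 112 114 115 128 120 113 120 140 142 143 141 142 117
  54  44  84  79  84  87]
[669.7401462  276.83581067 110.4       ]
```

```bash
python3 -c "
from h import *
plan([470,160,99],175)"
```

```text
t6.90 pos [526.5 302.4  97.6] yaw 169.18 tilt [-0.003 -0.001] F [ 0.3  0.1 -3.6] w 14.9 -> travel [ 0.1149 -0.6019 -0.0046] spin -0.1294
```

carry_out(travel=[[0.1,-0.1,0],[0.12,-0.3,0],[0.12,-0.5,0],[0.12,-0.7,0],[0.12,-0.9,0],[0.12,-0.9,0],[0.12,-0.9,0]], spin=[-0.13,-0.13,-0.2,-0.2,-0.26,-0.26,-0.26])

```text
time: 7.6
tcp_pos: [454.3, 86.1, 97.1]
eef_rot: [-0.006, 1.0, -0.0, -0.002]
force: [0.9, 1.3, -2.3]
gripper_width: 14.9
```

```bash
python3 -c "
from h import *
plan([470,15,58.7],180.9)"
```

```text
t7.60 pos [454.3  86.1  97.1] yaw -179.30 tilt [-0.004 -0.   ] F [ 0.9  1.3 -2.3] w 14.9 -> travel [-0.06   -0.2851  0.1535] spin -0.0045
```

carry_out(travel=[[-0.02,-0.15,0.05],[-0.06,-0.294,0.153],[-0.06,-0.294,0.153],[-0.06,-0.294,0.153],[-0.06,-0.294,0.153],[-0.06,-0.294,0.153]], spin=[-0.005,-0.005,-0.005,-0.005,-0.005,-0.005])

```text
time: 8.2
tcp_pos: [470.3, 14.0, 59.3]
eef_rot: [-0.009, 1.0, -0.0, -0.002]
force: [-1.4, -0.1, -2.8]
gripper_width: 15.0
```

```bash
python3 -c "
from h import *
plan([480,12.8,58.7],180.9)
d=snap('side','d7');s=snap('scene','s7')
print(proj(d,[612,15,70]),proj(s,[612,15,70]))
crop(d,250,200,350,290,7,'d7b.png');crop(s,270,260,370,390,5,'s7b.png')"
```

```text
t8.20 pos [470.3  14.   59.3] yaw -178.97 tilt [-0.003 -0.   ] F [-1.4 -0.1 -2.8] w 15.0 -> travel [-0.0387 -0.0054  0.0023] spin 0.0029
[300.99214721 237.29406539] [320.96511239 309.17301467]
```

View pics/d7b.png

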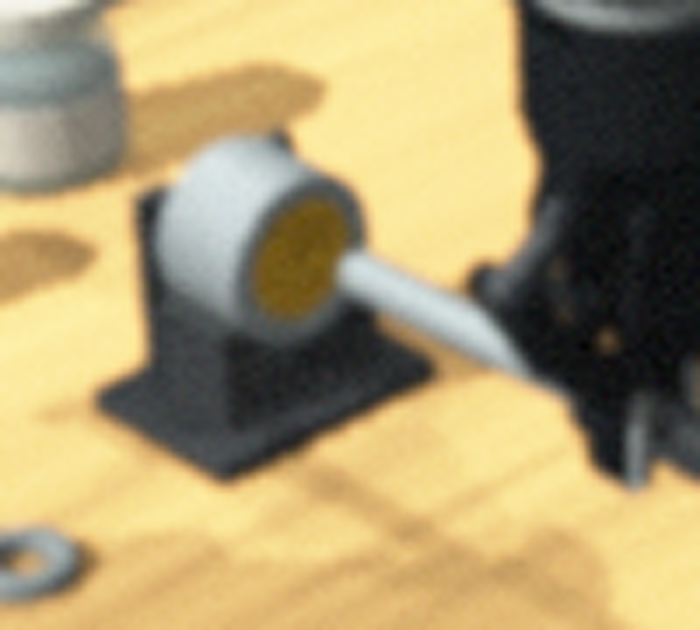

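View pics/s7b.png

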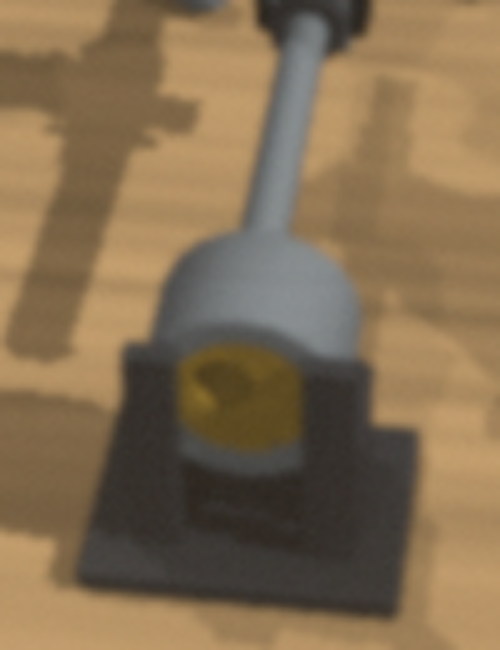

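carry_out(travel=[[-0.02,-0.005,0.003],[-0.056,-0.005,0.003],[-0.056,-0.005,0.003],[-0.056,-0.005,0.003]], spin=[0,0.003,0.003,0.003])

```text
time: 8.7
tcp_pos: [484.3, 12.7, 58.5]
eef_rot: [-0.008, 1.0, -0.0, -0.002]
force: [-0.7, -0.7, -2.9]
gripper_width: 15.1
```

```bash
python3 -c "
from h import *
plan([487,12.9,58.7],180.9)"
```

```text
t8.70 pos [484.3  12.7  58.5] yaw -179.10 tilt [-0.003 -0.   ] F [-0.7 -0.7 -2.9] w 15.1 -> travel [-0.0108  0.0005 -0.0007] spin -0.0001
```

carry_out(travel=[[-0.006,0,0],[-0.012,0,0],[-0.012,0,0]], spin=[0,0,0])

```text
time: 9.0
tcp_pos: [487.4, 12.8, 58.6]
eef_rot: [-0.008, 1.0, -0.0, -0.002]
force: [0.1, 0.4, -2.6]
gripper_width: 15.3
```

carry_out(travel=[[-0.004,0,0],[-0.008,0,0],[-0.008,0,0]], spin=[0,0,0])

```text
time: 9.3
tcp_pos: [489.5, 12.8, 58.6]
eef_rot: [-0.008, 1.0, -0.0, -0.001]
force: [-0.8, -0.3, -2.5]
gripper_width: 15.4
```

carry_out(travel=[[-0.002,0,0],[-0.004,0,0],[-0.004,0,0]], spin=[0,0,0])

```text
time: 9.6
tcp_pos: [490.6, 12.8, 58.6]
eef_rot: [-0.008, 1.0, -0.0, -0.001]
force: [1.0, -0.6, -2.4]
gripper_width: 14.8
```

carry_out(travel=[[-0.002,0,0],[-0.004,0,0],[-0.004,0,0]], spin=[0,0,0])

```text
time: 9.9
tcp_pos: [491.6, 12.8, 58.6]
eef_rot: [-0.008, 1.0, -0.0, -0.001]
force: [0.3, 0.7, -3.3]
gripper_width: 14.8
```

carry_out(travel=[[-0.002,0,0],[-0.004,0,0]], spin=[0,0])

```text
time: 10.1
tcp_pos: [492.7, 12.8, 58.6]
eef_rot: [-0.008, 1.0, -0.0, -0.001]
force: [0.5, 0.5, -3.0]
gripper_width: 14.9
```

carry_out(travel=[[-0.002,0,0],[-0.004,0,0]], spin=[0,0])

```text
time: 10.3
tcp_pos: [493.7, 12.8, 58.6]
eef_rot: [-0.008, 1.0, -0.0, -0.001]
force: [0.3, 0.9, -3.1]
gripper_width: 15.2
```

carry_out(travel=[[-0.002,0,0],[-0.004,0,0]], spin=[0,0])

```text
time: 10.5
tcp_pos: [494.7, 12.9, 58.6]
eef_rot: [-0.008, 1.0, -0.0, -0.001]
force: [0.6, 0.2, -3.5]
gripper_width: 14.9
```

carry_out(travel=[[-0.002,0,0],[-0.004,0,0]], spin=[0,0])

```text
time: 10.7
tcp_pos: [495.8, 12.8, 58.6]
eef_rot: [-0.008, 1.0, -0.0, -0.001]
force: [-1.2, -0.4, -2.9]
gripper_width: 15.0
```

carry_out(travel=[[-0.002,0,0],[-0.004,0,0]], spin=[0,0])

```text
time: 10.9
tcp_pos: [496.8, 12.8, 58.6]
eef_rot: [-0.008, 1.0, -0.0, -0.001]
force: [-0.5, -0.9, -2.8]
gripper_width: 15.3
```

carry_out(travel=[[-0.002,0,0],[-0.004,0,0]], spin=[0,0])

```text
time: 11.1
tcp_pos: [497.9, 12.8, 58.6]
eef_rot: [-0.008, 1.0, -0.0, -0.001]
force: [0.1, 0.1, -2.5]
gripper_width: 15.5
```

carry_out(travel=[[-0.002,0,0],[-0.004,0,0]], spin=[0,0])

```text
time: 11.3
tcp_pos: [499.1, 12.8, 58.7]
eef_rot: [-0.008, 1.0, -0.0, -0.001]
force: [-0.4, 0.1, -0.9]
gripper_width: 15.2
```

carry_out(travel=[[-0.002,0,0],[-0.004,0,0]], spin=[0,0])

```text
time: 11.5
tcp_pos: [500.1, 12.9, 58.7]
eef_rot: [-0.008, 1.0, -0.0, -0.001]
force: [-0.1, 0.2, -2.6]
gripper_width: 14.9
```

```bash
python3 -c "
from h import *
np.set_printoptions(precision=2,suppress=True)
from cell import r
plan([487,12.9,58.7],180.9);print(r.get_obs()['torque'])
d=snap('side','d8');s=snap('scene','s8')
crop(d,250,200,350,290,7,'d8b.png');crop(s,290,310,350,370,9,'s8b.png')"
```

```text
t11.50 pos [500.1  12.9  58.7] yaw -179.12 tilt [-0. -0.] F [-0.1  0.2 -2.6] w 14.9 -> travel [0.05 0.   0.  ] spin -0.0003
[-0.01  0.07 -0.05]
```

View pics/d8b.png

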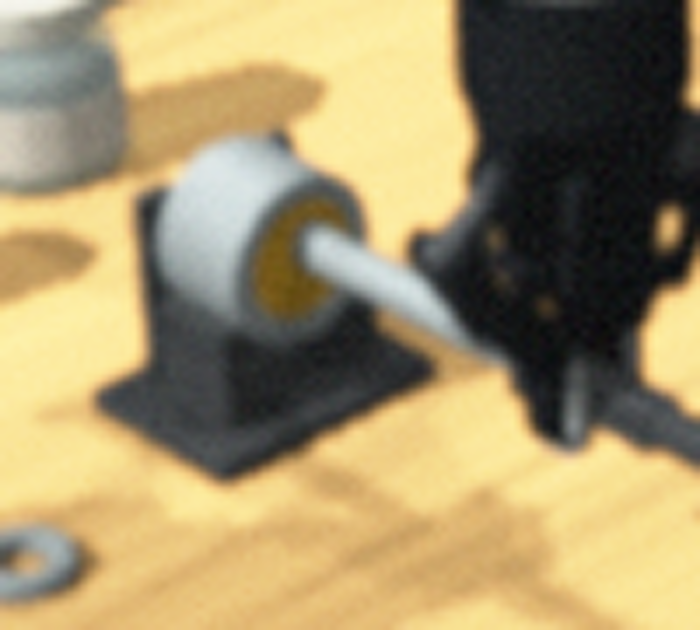

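View pics/s8b.png

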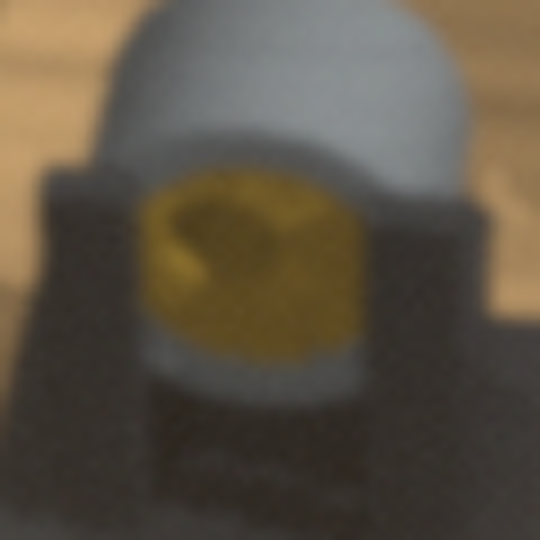

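carry_out(travel=[[-0.004,0,0],[-0.008,0,0]], spin=[0,0])

```text
time: 11.8
tcp_pos: [502.2, 12.9, 58.7]
eef_rot: [-0.008, 1.0, -0.0, -0.001]
force: [-1.0, -1.2, -2.8]
gripper_width: 15.0
```

carry_out(travel=[[-0.004,0,0],[-0.008,0,0]], spin=[0,0])

```text
time: 12.0
tcp_pos: [504.4, 12.9, 58.7]
eef_rot: [-0.008, 1.0, -0.0, -0.001]
force: [0.6, -0.1, -3.0]
gripper_width: 15.1
```

carry_out(travel=[[-0.004,0,0],[-0.008,0,0]], spin=[0,0])

```text
time: 12.2
tcp_pos: [506.4, 12.9, 58.7]
eef_rot: [-0.008, 1.0, -0.0, -0.001]
force: [0.4, 0.2, -2.6]
gripper_width: 15.3
```

carry_out(travel=[[-0.004,0,0],[-0.008,0,0],[-0.008,0,0]], spin=[0,0,0])

```text
time: 12.5
tcp_pos: [508.6, 12.9, 58.7]
eef_rot: [-0.008, 1.0, -0.0, -0.001]
force: [-0.3, -0.8, -2.6]
gripper_width: 15.2
```

```bash
python3 -c "
from h import *
np.set_printoptions(precision=2,suppress=True)
from cell import r
plan([487,12.9,58.7],180.9);print(r.get_obs()['torque'])"
```

```text
t12.50 pos [508.6  12.9  58.7] yaw -179.11 tilt [-0. -0.] F [-0.3 -0.8 -2.6] w 15.2 -> travel [0.09 0.   0.  ] spin -0.0003
[-0.02  0.01 -0.05]
```

carry_out(travel=[[-0.006,0,0],[-0.012,0,0],[-0.016,0,0]], spin=[0,0,0])

```text
time: 12.8
tcp_pos: [512.7, 13.0, 58.7]
eef_rot: [-0.008, 1.0, -0.0, -0.001]
force: [-0.6, -0.5, -2.6]
gripper_width: 14.8
```

```bash
cat > f.py <<'E'
from h import *
from cell import r
np.set_printoptions(precision=2,suppress=True)
plan([584,14.2,58.7],180.9);print(r.get_obs()['torque'])
E
python3 f.py
```

```text
t12.80 pos [512.7  13.   58.7] yaw -179.11 tilt [-0. -0.] F [-0.6 -0.5 -2.6] w 14.8 -> travel [-0.29  0.   -0.  ] spin -0.0003
[-0.02  0.12 -0.02]
```

carry_out(travel=[[-0.006,0,0],[-0.012,0,0],[-0.016,0,0]], spin=[0,0,0])

```text
time: 13.1
tcp_pos: [516.9, 13.1, 58.7]
eef_rot: [-0.008, 1.0, -0.0, -0.001]
force: [-1.1, -0.4, -2.7]
gripper_width: 14.5
```

```bash
python3 f.py
```

```text
t13.10 pos [516.9  13.1  58.7] yaw -179.11 tilt [-0. -0.] F [-1.1 -0.4 -2.7] w 14.5 -> travel [-0.27  0.   -0.  ] spin -0.0003
[-0.1   0.11  0.03]
```

carry_out(travel=[[-0.006,0,0],[-0.012,0,0],[-0.02,0,0],[-0.02,0,0]], spin=[0,0,0,0])

```text
time: 13.5
tcp_pos: [522.2, 13.1, 58.7]
eef_rot: [-0.008, 1.0, -0.0, -0.001]
force: [-0.4, 0.2, -3.2]
gripper_width: 14.9
```

carry_out(travel=[[-0.006,0,0],[-0.012,0,0],[-0.02,0,0],[-0.02,0,0]], spin=[0,0,0,0])

```text
time: 13.9
tcp_pos: [527.5, 13.2, 58.7]
eef_rot: [-0.008, 1.0, -0.0, -0.001]
force: [-0.0, -0.2, -2.6]
gripper_width: 15.3
```

```bash
python3 f.py; python3 -c "
from h import *
d=snap('side','d9');s=snap('scene','s9')
crop(d,250,200,350,290,7,'d9b.png');crop(s,290,310,350,370,9,'s9b.png')"
```

```text
t13.90 pos [527.5  13.2  58.7] yaw -179.11 tilt [-0. -0.] F [-0.  -0.2 -2.6] w 15.3 -> travel [-0.23  0.   -0.  ] spin -0.0002
[-0.   -0.03 -0.05]
```

View pics/s9b.png

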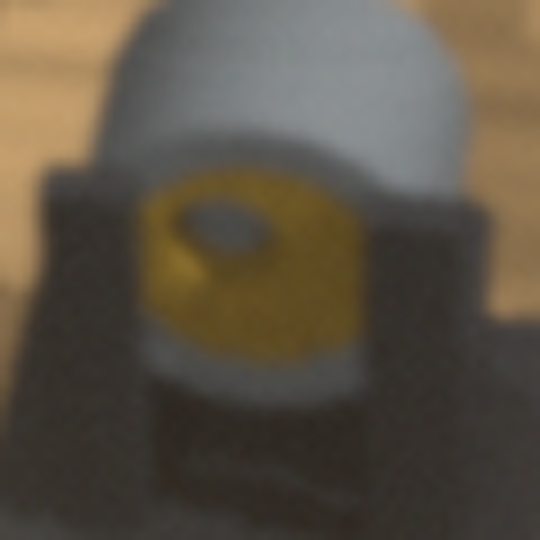

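View pics/d9b.png

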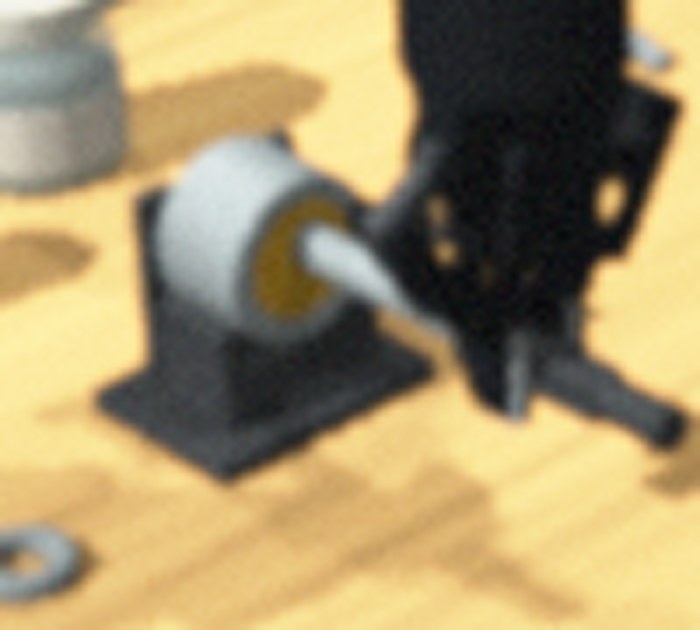

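The bar's nose shows grey inside the hole at the far end, at scene (315,335), so it is threaded. I'll keep feeding it through.

carry_out(travel=[[-0.008,0,0],[-0.016,0,0],[-0.024,0,0],[-0.032,0,0],[-0.032,0,0]], spin=[0,0,0,0,0])

```text
time: 14.5
tcp_pos: [535.6, 13.3, 58.7]
eef_rot: [-0.008, 1.0, -0.0, -0.001]
force: [0.5, -0.7, -2.6]
gripper_width: 15.1
```

carry_out(travel=[[-0.008,0,0],[-0.016,0,0],[-0.024,0,0],[-0.032,0,0],[-0.04,0,0],[-0.048,0,0]], spin=[0,0,0,0,0,0])

```text
time: 15.1
tcp_pos: [547.8, 13.5, 58.7]
eef_rot: [-0.008, 1.0, -0.0, -0.001]
force: [0.1, 0.3, -2.5]
gripper_width: 15.3
```

```bash
python3 f.py
```

```text
t15.10 pos [547.8  13.5  58.7] yaw -179.11 tilt [-0. -0.] F [ 0.1  0.3 -2.5] w 15.3 -> travel [-0.14  0.   -0.  ] spin -0.0002
[-0.03  0.04 -0.04]
```

carry_out(travel=[[-0.008,0,0],[-0.016,0,0],[-0.024,0,0],[-0.032,0,0],[-0.04,0,0],[-0.048,0,0]], spin=[0,0,0,0,0,0])

```text
time: 15.7
tcp_pos: [559.9, 13.7, 58.6]
eef_rot: [-0.008, 1.0, -0.0, -0.001]
force: [-0.7, 0.1, -1.8]
gripper_width: 15.0
```

carry_out(travel=[[-0.008,0,0],[-0.016,0,0],[-0.024,0,0],[-0.032,0,0],[-0.04,0,0],[-0.048,0,0]], spin=[0,0,0,0,0,0])

```text
time: 16.3
tcp_pos: [572.1, 13.9, 58.6]
eef_rot: [-0.008, 1.0, -0.0, -0.001]
force: [-0.5, 0.0, -2.4]
gripper_width: 15.2
```

```bash
python3 f.py; python3 -c "
from h import *
d=snap('side','d10');s=snap('scene','s10')
crop(d,230,190,340,290,7,'d10b.png');crop(s,280,300,360,400,6,'s10b.png')"
```

```text
t16.30 pos [572.1  13.9  58.6] yaw -179.11 tilt [-0. -0.] F [-0.5  0.  -2.4] w 15.2 -> travel [-0.05  0.   -0.  ] spin -0.0002
[-0.06  0.06 -0.02]
```

View pics/s10b.png

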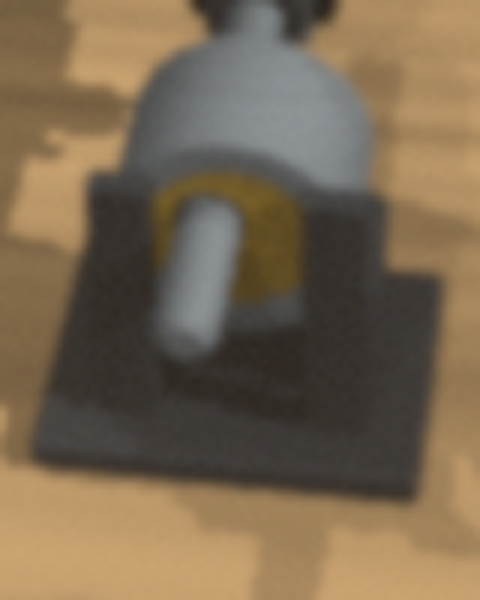

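View pics/d10b.png

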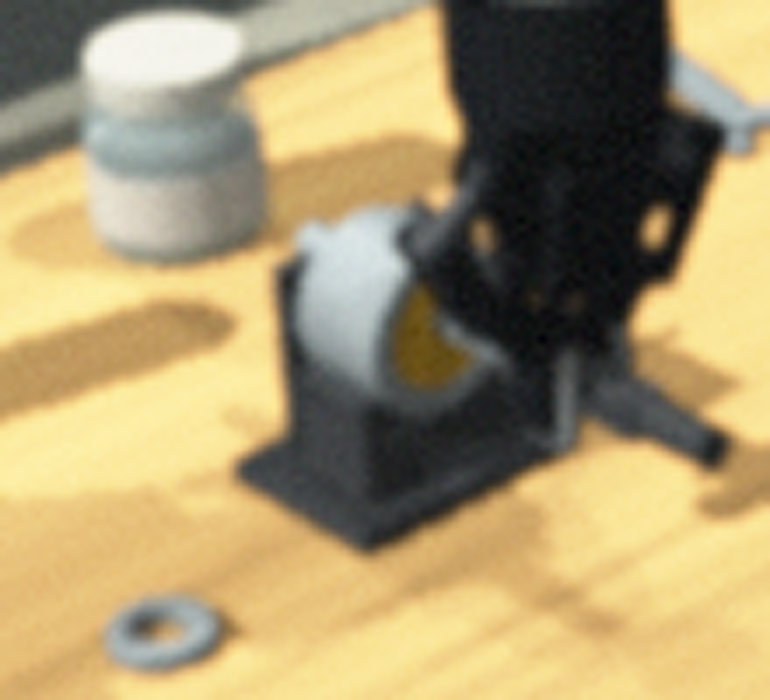

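```bash
python3 -c "
from h import *
s=load('s10')
print('nose',onz(s,280+187/6,300+344/6,69.7))
for u,v in [(95,188),(155,195),(310,208),(380,212),(125,172),(370,196)]: print(onz(s,280+u/6,300+v/6,87))
for u,v in [(35,455),(415,490),(440,280)]: print('base',onz(s,280+u/6,300+v/6,8))
"
```

```text
nose [716.92861049  17.63138672  69.7       ]
[685.48346663 -10.24882866  87.        ]
[685.87998699   4.72592453  87.        ]
[685.14869198  42.74414961  87.        ]
[684.17890747  59.68811055  87.        ]
[678.88032422  -4.062412    87.        ]
[678.98486078  56.59641972  87.        ]
base [700.88755548 -26.11390076   8.        ]
base [698.76514203  70.77813605   8.        ]
base [624.76207651  69.08569791   8.        ]
```

carry_out(travel=[[-0.008,0,0],[-0.016,0,0],[-0.024,0,0],[-0.032,0,0],[-0.041,0,0],[-0.041,0,0]], spin=[0,0,0,0,0,0])

```text
time: 17.0
tcp_pos: [582.8, 14.0, 58.6]
eef_rot: [-0.008, 1.0, -0.0, -0.001]
force: [1.1, -0.9, -2.3]
gripper_width: 14.8
```

carry_out(travel=[[0,0,-0.002],[0,0,-0.004],[0,0,-0.006],[0,0,-0.006]], spin=[0,0,0,0])

```text
time: 17.4
tcp_pos: [582.8, 14.0, 60.2]
eef_rot: [-0.008, 1.0, -0.0, -0.001]
force: [0.4, -0.3, -2.1]
gripper_width: 14.8
```

```bash
python3 f.py
```

```text
t17.40 pos [582.8  14.   60.2] yaw -179.11 tilt [-0. -0.] F [ 0.4 -0.3 -2.1] w 14.8 -> travel [-0.    0.    0.01] spin -0.0001
[-0.05  0.13 -0.04]
```

carry_out(travel=[[0,0,-0.002],[0,0,-0.004],[0,0,-0.006],[0,0,-0.008]], spin=[0,0,0,0])

```text
time: 17.8
tcp_pos: [582.7, 14.0, 62.1]
eef_rot: [-0.008, 1.0, -0.0, -0.001]
force: [0.9, 0.4, -5.5]
gripper_width: 15.2
```

carry_out(travel=[[0,0,-0.002],[0,0,-0.004],[0,0,-0.006],[0,0,-0.008]], spin=[0,0,0,0])

```text
time: 18.2
tcp_pos: [582.5, 14.0, 63.9]
eef_rot: [-0.008, 1.0, -0.0, -0.001]
force: [0.1, -0.2, -5.6]
gripper_width: 15.0
```

```bash
python3 f.py
```

```text
t18.20 pos [582.5  14.   63.9] yaw -179.11 tilt [-0. -0.] F [ 0.1 -0.2 -5.6] w 15.0 -> travel [-0.01  0.    0.02] spin -0.0002
[ 0.08  0.29 -0.01]
```

carry_out(travel=[[0,0,-0.002],[0,0,-0.004],[0,0,-0.006],[0,0,-0.008]], spin=[0,0,0,0])

```text
time: 18.6
tcp_pos: [582.5, 14.1, 66.0]
eef_rot: [-0.008, 1.0, -0.0, -0.001]
force: [-0.3, -0.9, -5.8]
gripper_width: 14.7
```

```bash
python3 f.py; python3 -c "
from h import *
d=snap('side','d11');s=snap('scene','s11')
crop(d,230,190,340,290,7,'d11b.png');crop(s,280,300,360,400,6,'s11b.png')"
```

```text
t18.60 pos [582.5  14.1  66. ] yaw -179.11 tilt [-0. -0.] F [-0.3 -0.9 -5.8] w 14.7 -> travel [-0.01  0.    0.03] spin -0.0001
[ 0.03  0.3  -0.02]
```

View pics/s11b.png

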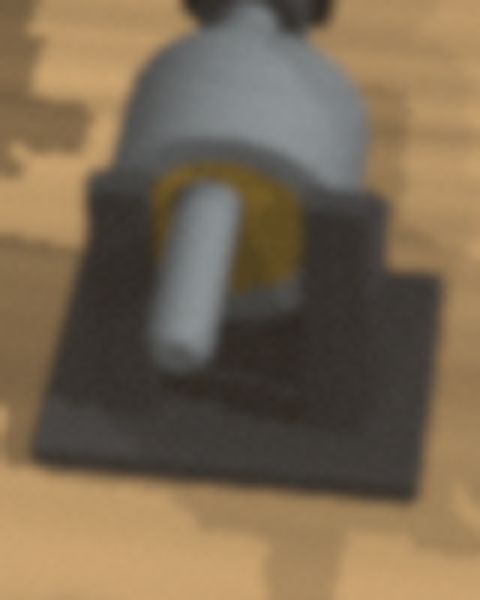

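The full weight of about 5.8 N is on the bar, so the bush is hanging. I'll continue lifting.

carry_out(travel=[[0,0,-0.01],[0,0,-0.02],[0,0,-0.035],[0,0,-0.05],[0,0,-0.07],[0,0,-0.09],[0,0,-0.12],[0,0,-0.15],[0,0,-0.18],[0,0,-0.21],[0,0,-0.24],[0,0,-0.27],[0,0,-0.31],[0,0,-0.35],[0,0,-0.39],[0,0,-0.42],[0,0,-0.44],[0,0,-0.45],[0,0,-0.45]], spin=[0,0,0,0,0,0,0,0,0,0,0,0,0,0,0,0,0,0,0])

```text
time: 20.6
tcp_pos: [582.8, 14.1, 178.7]
eef_rot: [-0.008, 1.0, -0.0, -0.001]
force: [0.8, 0.3, -6.6]
gripper_width: 15.3
```

```bash
python3 f.py; python3 -c "
from h import *
d=snap('side','d12');s=snap('scene','s12')
crop(d,210,120,360,290,4,'d12b.png');crop(s,260,220,370,400,4,'s12b.png')
a=cv2.imread('pics/d12b.png');b=cv2.imread('pics/s12b.png')
h=max(a.shape[0],b.shape[0]);f=lambda x:cv2.copyMakeBorder(x,0,h-x.shape[0],0,0,cv2.BORDER_CONSTANT)
m=np.hstack([f(a),f(b)]);cv2.imwrite('pics/m12.png',cv2.resize(m,None,fx=.76,fy=.76))"
```

```text
t20.60 pos [582.8  14.1 178.7] yaw -179.11 tilt [-0. -0.] F [ 0.8  0.3 -6.6] w 15.3 -> travel [-0.01  0.    0.48] spin -0.0002
[-0.01  0.22 -0.02]
```

View pics/m12.png

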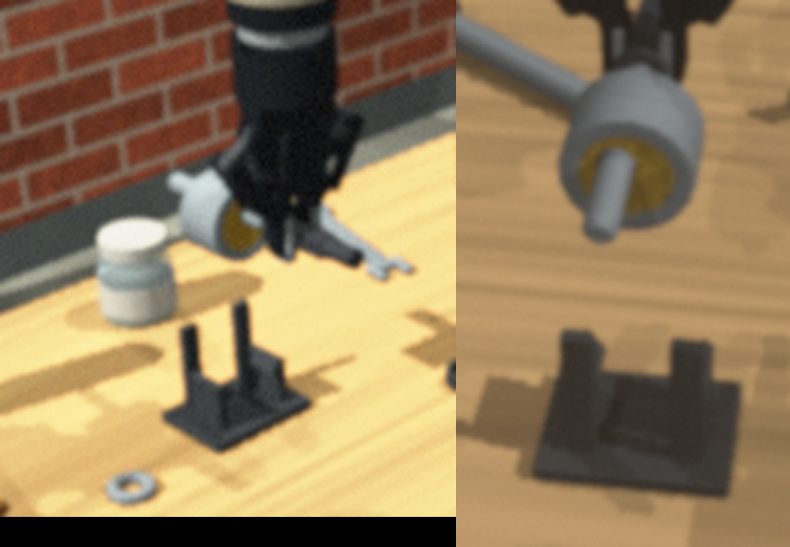

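```bash
python3 -c "
from h import *
s=load('s12');d=load('d12')
print(proj(s,[724,16.3,189.8]))
for c in (s,d):
  for p in ([580,-265,127],[540,-244,127],[620,-286,127]): print(proj(c,p))
crop(s,110,225,250,345,5,'s12s.png')
cv2.imwrite('pics/d12f.png',d['pixels'][:,:,::-1])
"
```

```text
[306.71304972 294.5292954 ]
[156.40430315 254.94475088]
[177.69835658 242.66522546]
[133.58701195 268.10267352]
[389.88836277 183.97420173]
[396.19703512 191.10316756]
[383.89154808 177.19764325]
```

View pics/d12f.png

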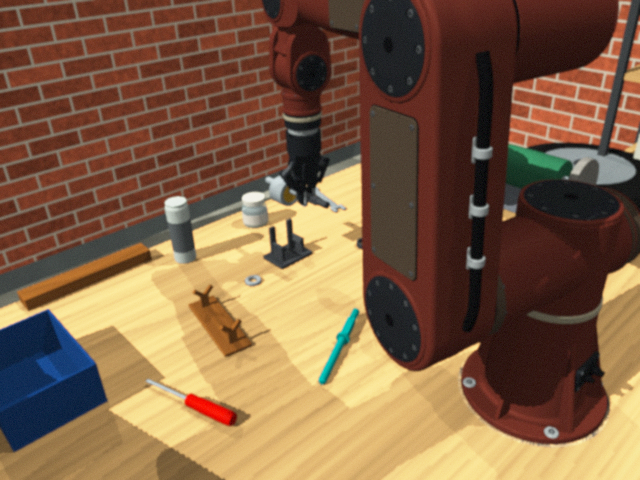

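View pics/s12s.png

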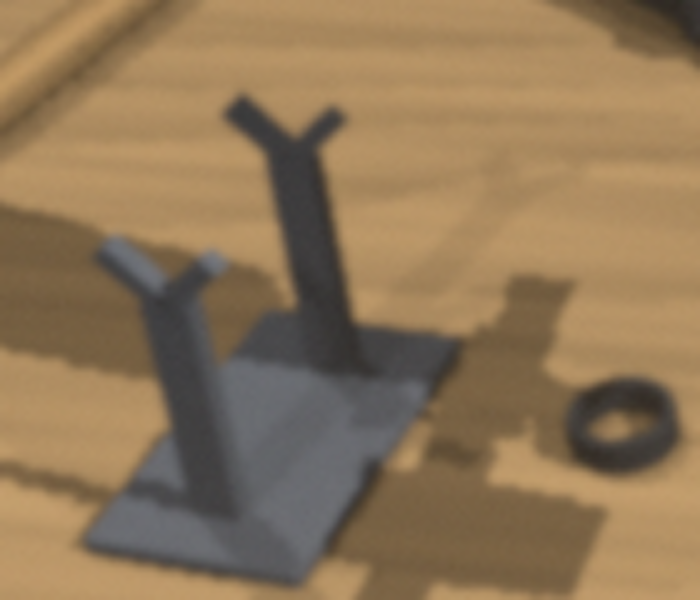

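```bash
python3 -c "
from h import *
np.set_printoptions(precision=1,suppress=True)
s=load('s12');w=load('w1')
S=lambda u,v:(s,110+u/5,225+v/5)
W=lambda u,v:(w,290+u/5,170+v/5)
pairs={'near R(+y)':((337,112),(280,358)),'near L':((238,103),(190,572)),'far +y':((212,262),(772,532)),'far -y':((113,250),(662,740)),
'vNear':((295,150),(212,440)),'vFar':((170,297),(690,605))}
for k,(a,b) in pairs.items():
  X,e=tri(S(*a),W(*b)); print(k,X,np.array(e),'sc@127',onz(*S(*a),127)[:2],'w@127',onz(*W(*b),127)[:2])
for nm,a,b in (('b1',(455,340),(187,55)),('b2',(300,580),(750,272)),('b3',(85,540),(590,588))):
  print(nm,onz(*S(*a),8)[:2],onz(*W(*b),8)[:2],tri(S(*a),W(*b)))
"
```

```text
near R(+y) [ 540.9 -245.2  117.6] [0.5 0.5] sc@127 [ 554.  -238.9] w@127 [ 539.3 -241.6]
near L [ 538.1 -283.5  116.3] [0.2 0.2] sc@127 [ 553.2 -274.6] w@127 [ 536.6 -278.8]
far +y [ 625.6 -252.4  115.6] [1.4 1.4] sc@127 [ 639.2 -245.6] w@127 [ 619.8 -247.1]
far -y [ 622.  -290.5  114.7] [1. 1.] sc@127 [ 637.5 -279.2] w@127 [ 616.8 -285.7]
vNear [ 537.3 -267.1   97.6] [0.9 0.9] sc@127 [ 577.4 -244.1] w@127 [ 533.4 -257. ]
vFar [ 624.2 -272.7   99. ] [0.5 0.5] sc@127 [ 657.8 -250.9] w@127 [ 612.4 -262.2]
b1 [ 526.  -224.5] [ 520.7 -223. ] (array([ 521.4, -225.2,    4.2]), [np.float64(1.4913236300271115), np.float64(1.4913236300270967)])
b2 [ 653.8 -231.9] [ 647.2 -233.3] (array([ 649.2, -234.5,    3.2]), [np.float64(0.1940650084512609), np.float64(0.19406500845127375)])
b3 [ 645.8 -311.6] [ 640.8 -311.6] (array([ 642.3, -313.6,    4.4]), [np.float64(0.47205970197099917), np.float64(0.4720597019710707)])
```

```bash
python3 -c "
from h import *
np.set_printoptions(precision=1,suppress=True)
s=load('s12');d=load('d12')
print(tri((s,253,428),(d,253,199)), tri((s,459,388),(d,177,203)))
plan([540,-130,178],179)"
```

```text
(array([853.3, -26.6,  77.5]), [np.float64(4.380113811170054), np.float64(4.380113811169956)]) (array([825.6, 208.8, 157.7]), [np.float64(1.7265333555643128), np.float64(1.7265333555642812)])
t20.70 pos [582.5  14.1 178.1] yaw -179.10 tilt [-0. -0.] F [-0.1  0.2 -6. ] w 15.1 -> travel [ 0.2 -0.6  0. ] spin 0.0421
```

carry_out(travel=[[0.01,-0.02,0],[0.03,-0.05,0],[0.05,-0.1,0],[0.07,-0.16,0],[0.1,-0.22,0],[0.12,-0.28,0],[0.14,-0.34,0],[0.16,-0.4,0],[0.17,-0.46,0],[0.17,-0.51,0],[0.17,-0.55,0],[0.17,-0.57,0],[0.17,-0.58,0],[0.17,-0.58,0],[0.17,-0.58,0]], spin=[0,0,0,0,0,0.04,0.04,0.04,0.04,0.04,0.04,0.04,0.04,0.04,0.04])

```text
time: 22.2
tcp_pos: [542.4, -131.0, 178.2]
eef_rot: [0.008, 1.0, -0.0, -0.001]
force: [0.1, -0.4, -6.0]
gripper_width: 14.9
```

```bash
python3 f.py; python3 -c "
from h import *
c=snap('wrist','w13');d=snap('side','d13');s=snap('scene','s13')"
```

```text
t22.20 pos [ 542.4 -131.   178.2] yaw 179.13 tilt [-0. -0.] F [ 0.1 -0.4 -6. ] w 14.9 -> travel [-0.16  0.58  0.48] spin -0.0393
[ 0.01  0.3  -0.02]
```

View pics/w13.png

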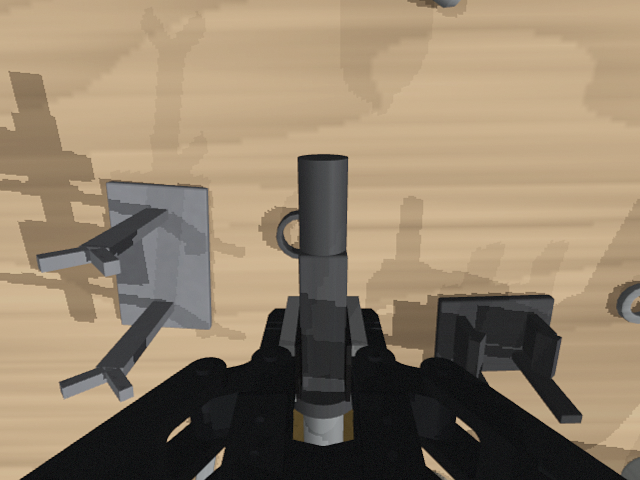

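View pics/s13.png

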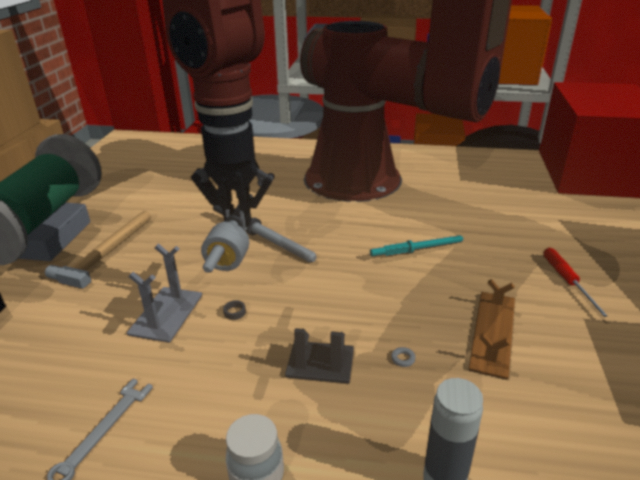

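The wrist view shows the stand on the left. Its near post tips are at about (42,263) and (112,270), and the far post tips at (66,390) and (126,394). The bush hangs on the bar.

```bash
python3 -c "
from h import *
c=load('w13');crop(c,25,170,225,410,3,'w13s.png')"
```

```text
(no output)
```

View pics/w13s.png

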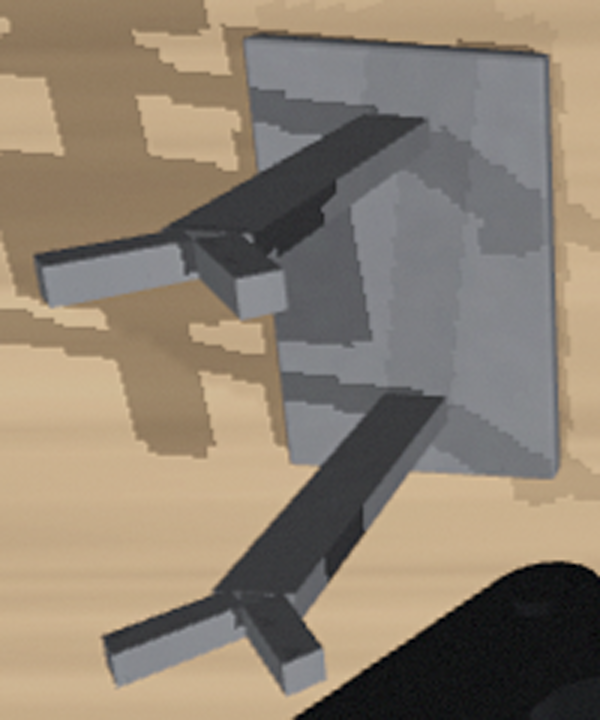

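```bash
cat > st.py <<'E'
from h import *
np.set_printoptions(precision=1,suppress=True)
w=load('w13');s=load('s12')
W=lambda u,v:(w,25+u/3,170+v/3)
S=lambda u,v:(s,110+u/5,225+v/5)
T=[(44,285),(240,300),(112,671),(286,677)]; SS=[(238,103),(337,112),(113,250),(212,262)]
for z in (127,):
  P=[onz(*W(*t),z) for t in T]; print(z,np.array(P)[:,:2].tolist()); print('widths',np.linalg.norm(P[0]-P[1]),np.linalg.norm(P[2]-P[3]),'mids',(P[0]+P[1])/2,(P[2]+P[3])/2,np.linalg.norm((P[0]+P[1]-P[2]-P[3])/2))
for t,q in zip(T,SS): print(tri(W(*t),S(*q)))
for t in [(247,37),(548,55),(557,475),(290,462)]: print('base',onz(*W(*t),8)[:2])
E
python3 st.py
```

```text
127 [[534.5078741391458, -275.48549956092603], [537.7993846110776, -242.27918483446683], [615.5012392514028, -282.3709657389087], [617.4048833921595, -248.7985713829341]]
widths 33.36904821686555 33.62632188937278 mids [ 536.2 -258.9  127. ] [ 616.5 -265.6  127. ] 80.57866522915513
(array([ 538.6, -283.3,  116.8]), [np.float64(0.30591635487050584), np.float64(0.3059163548704708)])
(array([ 541.2, -246.5,  118.4]), [np.float64(0.9769887174819796), np.float64(0.9769887174819185)])
(array([ 623.6, -289.4,  116.5]), [np.float64(1.2912977870477165), np.float64(1.2912977870476523)])
(array([ 625.8, -254.5,  116.6]), [np.float64(0.9161202424803709), np.float64(0.9161202424804323)])
base [ 513.3 -299.3]
base [ 519.3 -220.6]
base [ 646.4 -231.8]
base [ 640.8 -311. ]
```

```bash
python3 -c "
from h import *
s=load('s12');crop(s,122,238,186,292,12,'s12t.png')"
```

```text
(no output)
```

View pics/s12t.png

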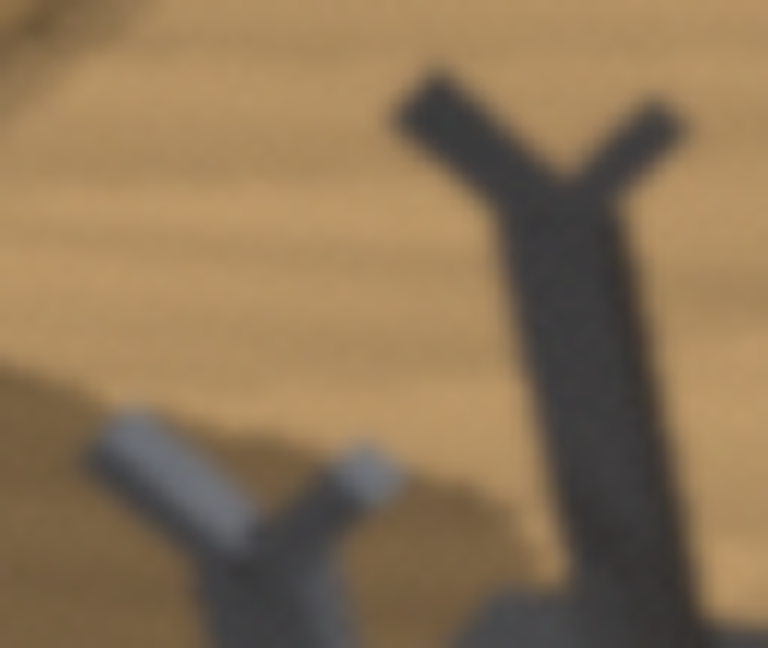

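```bash
cat >> st.py <<'E'
print('----')
S2=lambda u,v:(s,122+u/12,238+v/12)
SS=[(424,80),(648,105),(119,420),(350,455)]
for z in (127,122):
  P=[onz(*S2(*t),z) for t in SS]; print(z,(P[0]+P[1])/2,(P[2]+P[3])/2,np.linalg.norm(P[0]-P[1]),np.linalg.norm(P[2]-P[3]),np.linalg.norm((P[0]+P[1]-P[2]-P[3])/2), sum(P)/4)
Q=[tri(W(*t),S2(*q)) for t,q in zip(T,SS)]
for q in Q: print(q)
print(sum(q[0] for q in Q)/4)
# cradle post tops in w13 as check of wrist calibration (posts far faces x~684.5,z87)
for p in [(460,330),(484,345),(515,357),(540,353)]: pass
print('w13 camera',-w['R'].T@w['t'])
E
python3 st.py; python3 -c "
from h import *
c=load('w13');crop(c,425,285,600,430,4,'w13c.png')"
```

```text
127 [[534.5078741391458, -275.48549956092603], [537.7993846110776, -242.27918483446683], [615.5012392514028, -282.3709657389087], [617.4048833921595, -248.7985713829341]]
widths 33.36904821686555 33.62632188937278 mids [ 536.2 -258.9  127. ] [ 616.5 -265.6  127. ] 80.57866522915513
(array([ 538.6, -283.3,  116.8]), [np.float64(0.30591635487050584), np.float64(0.3059163548704708)])
(array([ 541.2, -246.5,  118.4]), [np.float64(0.9769887174819796), np.float64(0.9769887174819185)])
(array([ 623.6, -289.4,  116.5]), [np.float64(1.2912977870477165), np.float64(1.2912977870476523)])
(array([ 625.8, -254.5,  116.6]), [np.float64(0.9161202424803709), np.float64(0.9161202424804323)])
base [ 513.3 -299.3]
base [ 519.3 -220.6]
base [ 646.4 -231.8]
base [ 640.8 -311. ]
----
127 [ 551.5 -259.2  127. ] [ 634.3 -265.9  127. ] 34.265995608648765 33.70691705733505 83.0901738017046 [ 592.9 -262.5  127. ]
122 [ 544.4 -263.   122. ] [ 628.1 -269.9  122. ] 34.60948895529064 34.04480602099561 83.92309639348241 [ 586.3 -266.4  122. ]
(array([ 538.2, -283.1,  118. ]), [np.float64(0.3435409564498439), np.float64(0.3435409564499344)])
(array([ 541.3, -247.6,  118.9]), [np.float64(0.31184628770222667), np.float64(0.3118462877022889)])
(array([ 622.5, -289.4,  118.7]), [np.float64(0.08448728733017509), np.float64(0.08448728733017957)])
(array([ 625.2, -255.2,  118.1]), [np.float64(0.5041250154138907), np.float64(0.5041250154138638)])
[ 581.8 -268.8  118.5]
w13 camera [ 459.3 -127.9  312.2]
```

View pics/w13c.png

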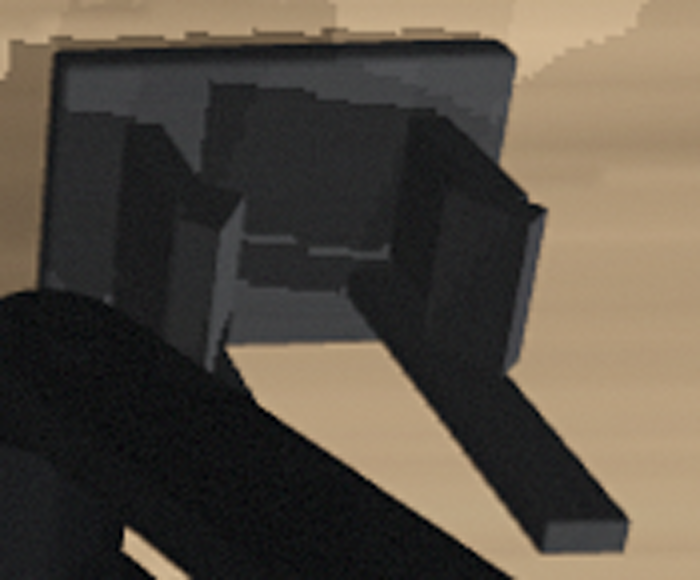

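```bash
python3 -c "
from h import *
np.set_printoptions(precision=1,suppress=True)
w=load('w13');s=load('s13')
for p in [(540,522),(628,520),(625,550),(543,552)]: print('wr',onz(w,425+p[0]/4,285+p[1]/4,87))
for p in [(58,60),(513,50)]: print('wr base',onz(w,425+p[0]/4,285+p[1]/4,8))
crop(s,280,315,370,385,8,'s13c.png')"
```

```text
wr [673.6  40.2  87. ]
wr [673.4  56.   87. ]
wr [680.2  56.8  87. ]
wr [680.4  42.   87. ]
wr base [621.  -28.7   8. ]
wr base [620.   70.3   8. ]
```

View pics/s13c.png

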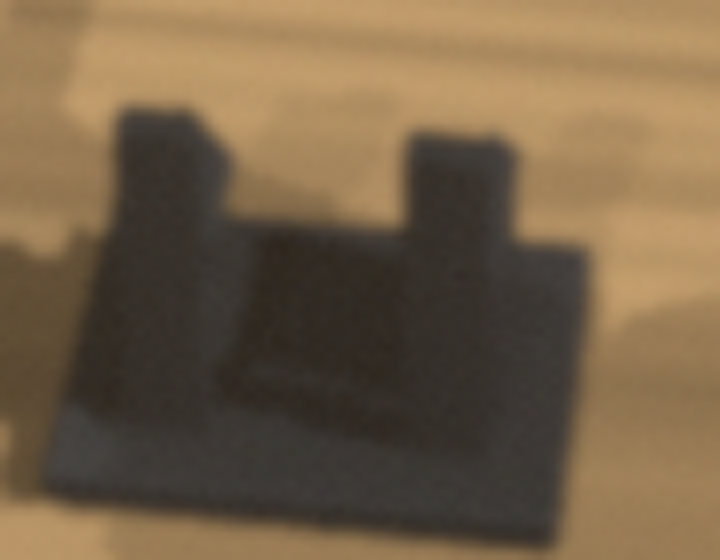

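```bash
python3 -c "
from h import *
plan([512,-262,178],175.35)"
```

```text
t22.35 pos [ 542.3 -131.1  178.3] yaw 179.13 tilt [-0.002 -0.   ] F [-0.5  0.4 -6. ] w 15.2 -> travel [ 0.1134 -0.5255  0.0015] spin 0.0840
```

carry_out(travel=[[0.005,-0.02,0],[0.01,-0.05,0],[0.02,-0.1,0],[0.03,-0.15,0],[0.05,-0.2,0],[0.06,-0.26,0],[0.075,-0.32,0],[0.085,-0.38,0],[0.095,-0.43,0],[0.105,-0.47,0],[0.11,-0.5,0],[0.113,-0.515,0],[0.113,-0.525,0],[0.113,-0.525,0],[0.113,-0.525,0]], spin=[0,0.01,0.02,0.03,0.04,0.05,0.06,0.07,0.08,0.084,0.084,0.084,0.084,0.084,0.084])

```text
time: 23.85
tcp_pos: [512.2, -261.5, 178.4]
eef_rot: [0.04, 0.999, -0.0, -0.001]
force: [-0.6, 0.5, -6.6]
gripper_width: 15.3
```

```bash
python3 -c "
from h import *
plan([512,-262,178],175.35)
c=snap('wrist','w14');s=snap('scene','s14')
crop(s,100,180,250,345,4,'s14b.png')"
```

```text
t23.85 pos [ 512.2 -261.5  178.4] yaw 175.38 tilt [-0.002 -0.   ] F [-0.6  0.5 -6.6] w 15.3 -> travel [ 0.0008 -0.0022  0.0015] spin 0.0007
```

View pics/s14b.png

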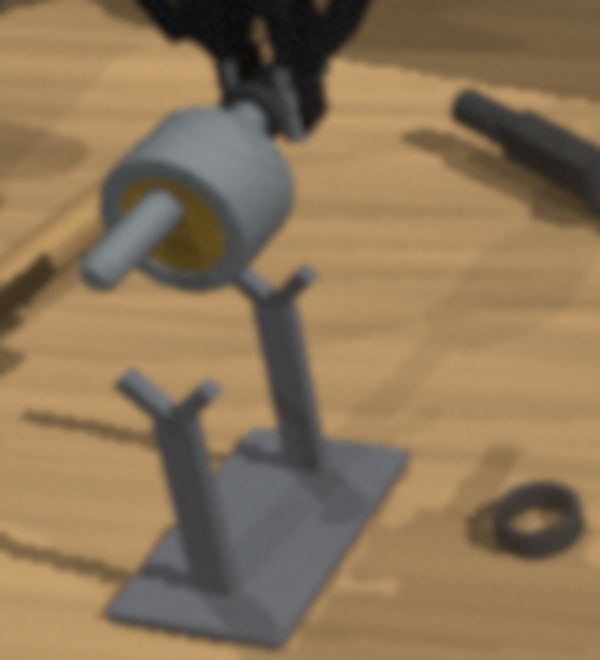

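View pics/w14.png

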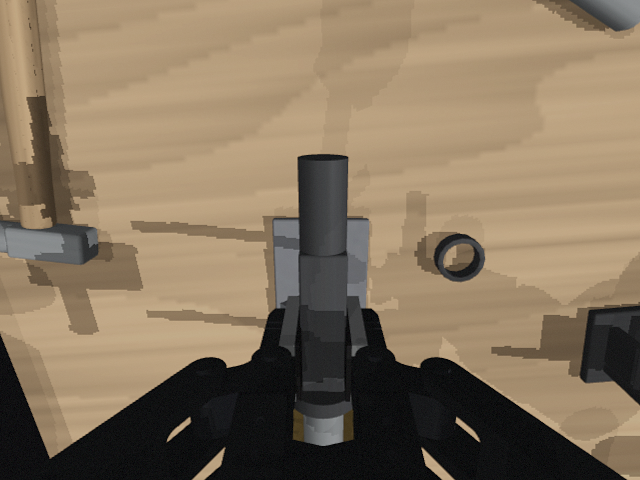

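```bash
python3 -c "
from h import *
np.set_printoptions(precision=1,suppress=True)
s=load('s14');crop(s,110,215,185,270,10,'s14n.png')
w=load('w14')
print(proj(w,[512.2,-261.5,189.5]),[proj(w,[512.2+t,-261.5-t*.081,8]) for t in (0,30,70)])
for row in (225,240,260,280): print(row, [int(x) for x in np.where(np.abs(np.diff(w['pixels'][row,255:385].astype(int).sum(1)))>60)[0]+255])
"
```

```text
[318.2 345. ] [array([321. , 214.8]), array([321. , 249.6]), array([321.1, 292.9])]
225 [262, 263, 271, 273, 298, 299, 346]
240 [298, 299, 345, 346]
260 [264, 265, 272, 274, 297, 298, 347]
280 [267, 268, 275, 297, 298]
```

View pics/s14n.png

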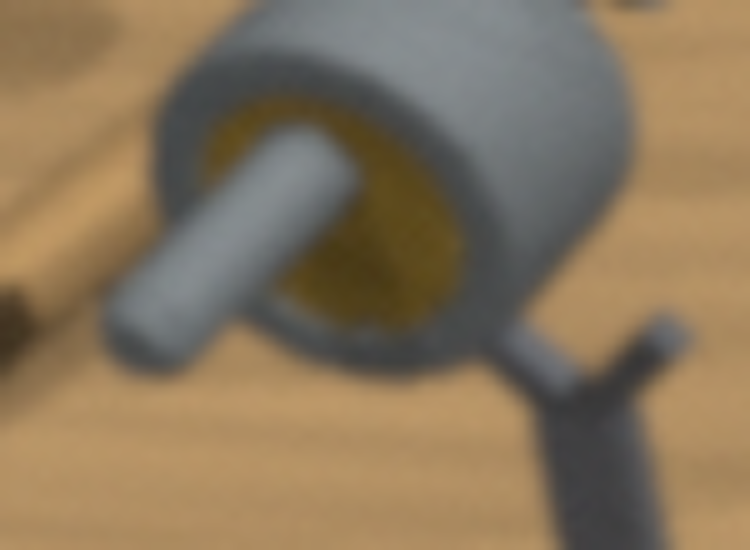

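```bash
python3 -c "
from h import *
np.set_printoptions(precision=1,suppress=True)
s=load('s14')
print(onz(s,124.7,249,189.5), 'pred',512.2+141.2*.9967,-261.5-141.2*.081)
d=np.array([.9967,-.081,0])
# stand tips midpoints px from s12: near (166.7,245.7) far (141.5,274.4)
for z in (119,120.5,122,127): 
  m=(onz(s,166.7,245.7,z)+onz(s,141.5,274.4,z))/2; print(z,m,'nose target',m+70*d)
"
```

```text
[ 655.9 -269.   189.5] pred 652.9340400000001 -272.9372
119 [ 582.2 -268.8  119. ] nose target [ 652.  -274.4  119. ]
120.5 [ 584.2 -267.6  120.5] nose target [ 654.  -273.3  120.5]
122 [ 586.2 -266.4  122. ] nose target [ 656.  -272.1  122. ]
127 [ 592.8 -262.5  127. ] nose target [ 662.6 -268.2  127. ]
```

```bash
python3 -c "
from h import *
s=load('s14');d=np.array([.9967,-.081,0]);n=np.array([654,-271,188.])
for t in (40,45,49,54): print(t,proj(s,n-t*d)-proj(s,n))
plan([512.5,-264,178],175.35)
dd=snap('side','d14')"
```

```text
40 [ 14.01626351 -14.23940518]
45 [ 15.6900285  -15.93981685]
49 [ 17.01712437 -17.28804035]
54 [ 18.66130424 -18.95839588]
t23.95 pos [ 512.2 -261.5  178.4] yaw 175.38 tilt [-0.002 -0.   ] F [ 0.5 -0.5 -5.9] w 14.8 -> travel [-0.0019 -0.0098  0.0015] spin 0.0006
```

View pics/d14.png

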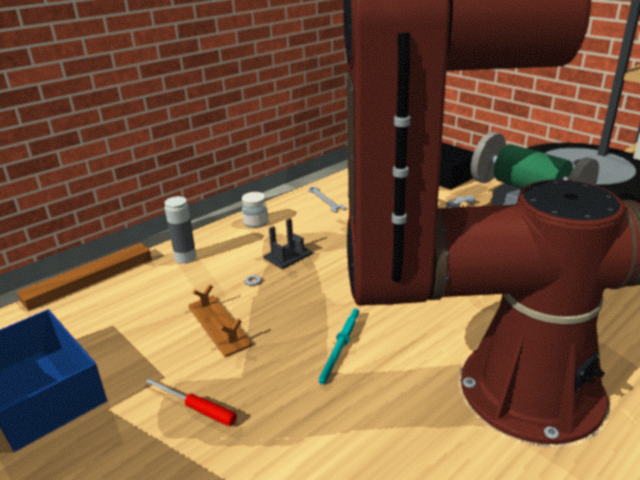

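carry_out(travel=[[-0.002,-0.01,0.005],[-0.002,-0.01,0.015],[-0.002,-0.01,0.03],[-0.002,-0.01,0.05],[-0.002,-0.01,0.075],[-0.002,-0.01,0.1],[-0.002,-0.01,0.125],[-0.002,-0.01,0.15],[-0.002,-0.01,0.165],[-0.002,-0.01,0.175],[-0.002,-0.01,0.18],[-0.002,-0.01,0.18]], spin=[0,0,0,0,0,0,0,0,0,0,0,0])

```text
time: 25.2
tcp_pos: [512.4, -264.1, 133.4]
eef_rot: [0.04, 0.999, -0.0, -0.001]
force: [-0.9, 0.1, -5.7]
gripper_width: 15.3
```

```bash
python3 -c "
from h import *
plan([512.5,-264,118],175.35)
c=snap('wrist','w15');s=snap('scene','s15')
crop(s,105,220,205,320,7,'s15b.png')"
```

```text
t25.20 pos [ 512.4 -264.1  133.4] yaw 175.38 tilt [-0.002 -0.   ] F [-0.9  0.1 -5.7] w 15.3 -> travel [-0.0004  0.0004  0.0616] spin 0.0007
```

View pics/s15b.png

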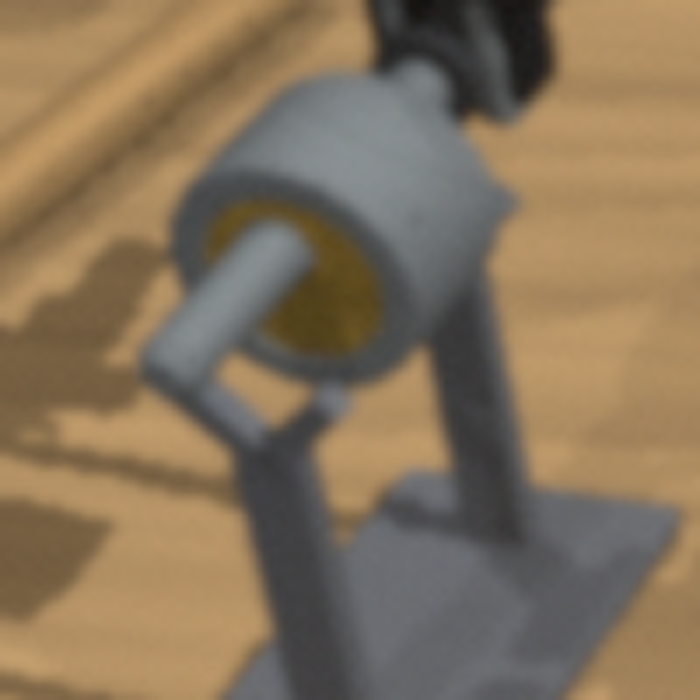

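View pics/w15.png

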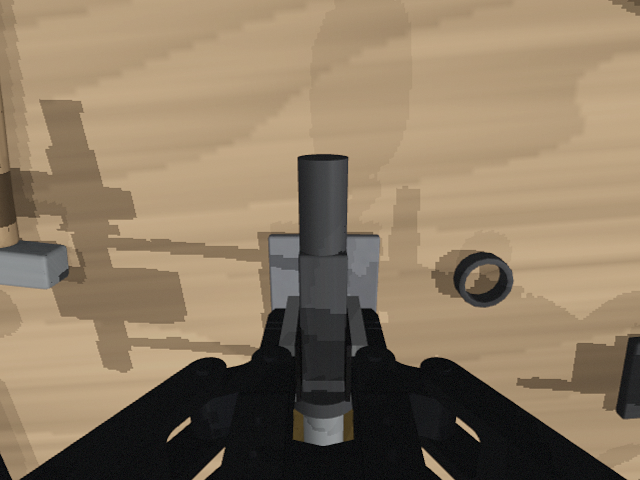

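```bash
python3 -c "
from h import *
np.set_printoptions(precision=1,suppress=True)
s=load('s15');d=np.array([.9967,-.081,0]);t=np.array([512.4,-264.1,0])
print('nose px pred',proj(s,t+141.2*d+[0,0,144.5]), 'meas ~',105+172/7,220+368/7, onz(s,105+172/7,220+368/7,144.5),onz(s,105+172/7,220+368/7,142), t+141.2*d)
for a in (30,42): 
  for z in (104,): print('vertex pred', a, proj(s,t+(72.+a)*d+[0,0,z]), proj(s,t+(72.-a)*d+[0,0,z]))
"
```

```text
nose px pred [127.9 272.1] meas ~ 129.57142857142858 272.57142857142856 [ 653.9 -272.4  144.5] [ 650.8 -274.5  142. ] [ 653.1 -275.5    0. ]
vertex pred 30 [146.  278.1] [163.7 257.4]
vertex pred 42 [142.2 282.5] [167.  253.5]
```

carry_out(travel=[[0,0,0.01],[0,0,0.025],[0,0,0.045],[0,0,0.06],[0,0,0.075],[0,0,0.085],[0,0,0.09],[0,0,0.09]], spin=[0,0,0,0,0,0,0,0])

```text
time: 26.1
tcp_pos: [512.4, -264.1, 111.0]
eef_rot: [0.04, 0.999, -0.0, -0.001]
force: [-0.0, 0.4, -5.3]
gripper_width: 15.0
```

```bash
python3 f.py; python3 -c "
from h import *
s=snap('scene','s16')
crop(s,105,220,205,320,7,'s16b.png')"
```

```text
t26.10 pos [ 512.4 -264.1  111. ] yaw 175.38 tilt [-0. -0.] F [-0.   0.4 -5.3] w 15.0 -> travel [-0.2   1.13  0.21] spin -0.1227
[ 0.02  0.34 -0.02]
```

View pics/s16b.png

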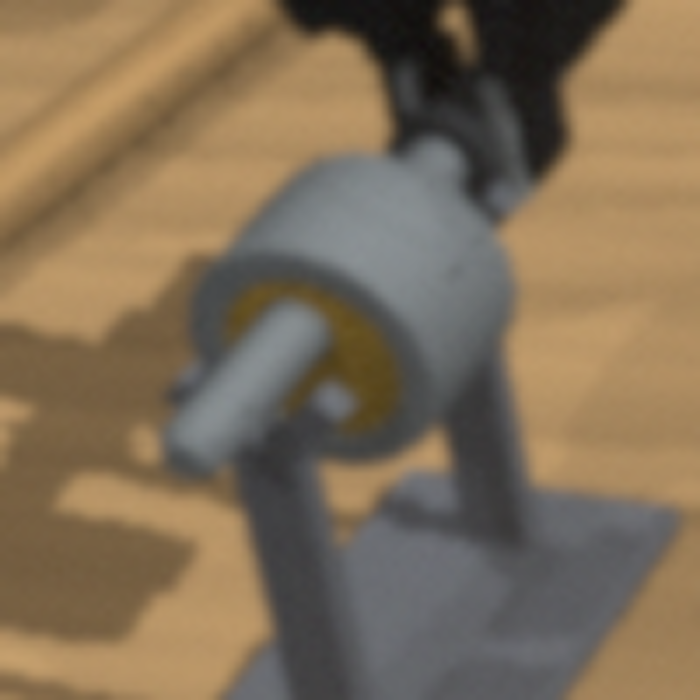

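carry_out(travel=[[0,0,0.004],[0,0,0.008],[0,0,0.008]], spin=[0,0,0])

```text
time: 26.45
tcp_pos: [512.4, -264.2, 109.1]
eef_rot: [0.04, 0.999, -0.0, -0.001]
force: [0.7, 1.1, -5.5]
gripper_width: 14.5
```

carry_out(travel=[[0,0,0.004],[0,0,0.004]], spin=[0,0])

```text
time: 26.65
tcp_pos: [512.4, -264.1, 108.0]
eef_rot: [0.04, 0.999, -0.0, -0.001]
force: [0.1, 0.1, -6.1]
gripper_width: 15.0
```

carry_out(travel=[[0,0,0.004],[0,0,0.004]], spin=[0,0])

```text
time: 26.85
tcp_pos: [512.3, -264.0, 106.8]
eef_rot: [0.04, 0.999, -0.0, -0.001]
force: [0.9, 0.1, -5.6]
gripper_width: 15.1
```

```bash
python3 f.py
```

```text
t26.85 pos [ 512.3 -264.   106.8] yaw 175.38 tilt [-0. -0.] F [ 0.9  0.1 -5.6] w 15.1 -> travel [-0.2   1.13  0.19] spin -0.1226
[0.06 0.28 0.01]
```

carry_out(travel=[[0,0,0.003],[0,0,0.003]], spin=[0,0])

```text
time: 27.05
tcp_pos: [512.2, -264.0, 105.9]
eef_rot: [0.04, 0.999, -0.0, -0.001]
force: [-0.2, -0.2, -5.6]
gripper_width: 14.7
```

carry_out(travel=[[0,0,0.003],[0,0,0.003]], spin=[0,0])

```text
time: 27.25
tcp_pos: [512.3, -264.0, 105.1]
eef_rot: [0.04, 0.999, -0.0, -0.001]
force: [-0.1, 0.4, -4.9]
gripper_width: 14.9
```

carry_out(travel=[[0,0,0.003],[0,0,0.003]], spin=[0,0])

```text
time: 27.45
tcp_pos: [512.4, -264.0, 104.5]
eef_rot: [0.04, 0.999, -0.0, -0.001]
force: [-0.9, 0.8, -3.5]
gripper_width: 15.3
```

```bash
python3 f.py
```

```text
t27.45 pos [ 512.4 -264.   104.5] yaw 175.38 tilt [-0. -0.] F [-0.9  0.8 -3.5] w 15.3 -> travel [-0.2   1.13  0.18] spin -0.1227
[ 0.16  0.28 -0.05]
```

carry_out(travel=[[0,0,0.002],[0,0,0.002]], spin=[0,0])

```text
time: 27.65
tcp_pos: [512.4, -264.0, 104.3]
eef_rot: [0.04, 0.999, -0.0, -0.001]
force: [-1.6, 1.7, -1.0]
gripper_width: 15.0
```

```bash
python3 f.py
```

```text
t27.65 pos [ 512.4 -264.   104.3] yaw 175.38 tilt [-0. -0.] F [-1.6  1.7 -1. ] w 15.0 -> travel [-0.2   1.13  0.18] spin -0.1226
[ 0.29  0.5  -0.01]
```

carry_out(travel=[[0,0,0.002],[0,0,0.002]], spin=[0,0])

```text
time: 27.85
tcp_pos: [512.5, -264.0, 104.2]
eef_rot: [0.04, 0.999, -0.0, -0.001]
force: [-2.3, 3.1, 1.0]
gripper_width: 15.3
```

```bash
python3 f.py
```

```text
t27.85 pos [ 512.5 -264.   104.2] yaw 175.38 tilt [-0. -0.] F [-2.3  3.1  1. ] w 15.3 -> travel [-0.2   1.13  0.18] spin -0.1226
[0.41 0.61 0.  ]
```

carry_out(travel=[[0,0.003,0],[0,0.003,0]], spin=[0,0])

```text
time: 28.05
tcp_pos: [512.6, -263.6, 104.1]
eef_rot: [0.04, 0.999, -0.001, -0.001]
force: [-1.3, -0.7, -3.7]
gripper_width: 15.2
```

```bash
python3 f.py; python3 -c "
from h import *
s=snap('scene','s17');w=snap('wrist','w17')
crop(s,105,220,205,320,7,'s17b.png');crop(w,260,220,400,450,3,'w17b.png')"
```

```text
t28.05 pos [ 512.6 -263.6  104.1] yaw 175.36 tilt [-0. -0.] F [-1.3 -0.7 -3.7] w 15.2 -> travel [-0.2   1.13  0.18] spin -0.1230
[-0.22  0.29 -0.17]
```

View pics/s17b.png

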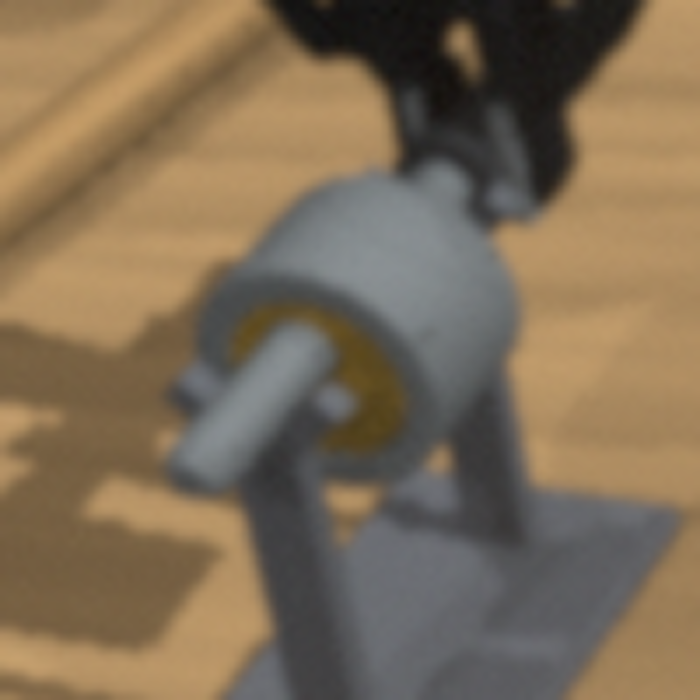

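View pics/w17b.png

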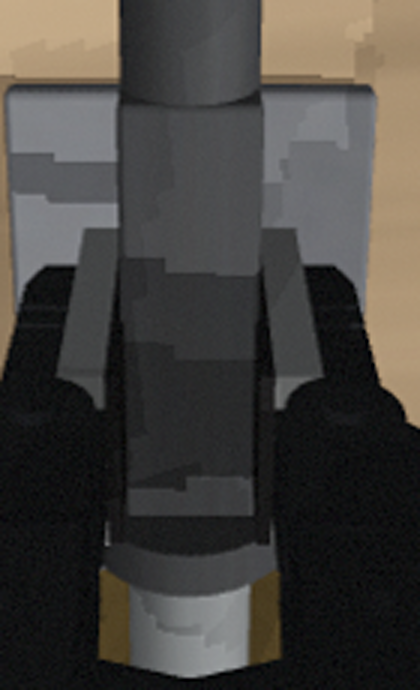

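carry_out(travel=[[0,0,0.003],[0,0,0.003]], spin=[0,0])

```text
time: 28.35
tcp_pos: [512.6, -263.7, 103.8]
eef_rot: [0.04, 0.999, -0.001, -0.001]
force: [-4.1, -0.2, 1.9]
gripper_width: 14.9
```

```bash
python3 f.py
```

```text
t28.35 pos [ 512.6 -263.7  103.8] yaw 175.36 tilt [-0. -0.] F [-4.1 -0.2  1.9] w 14.9 -> travel [-0.19  1.13  0.18] spin -0.1231
[ 0.06  0.64 -0.15]
```

carry_out(travel=[[0.003,0,0],[0.003,0,0]], spin=[0,0])

```text
time: 28.55
tcp_pos: [512.4, -263.7, 103.9]
eef_rot: [0.04, 0.999, -0.001, -0.0]
force: [2.2, 1.1, -0.4]
gripper_width: 14.9
```

```bash
python3 f.py
```

```text
t28.55 pos [ 512.4 -263.7  103.9] yaw 175.38 tilt [-0. -0.] F [ 2.2  1.1 -0.4] w 14.9 -> travel [-0.2   1.13  0.18] spin -0.1228
[-0.04 -0.36 -0.14]
```

carry_out(travel=[[0,0,0],[0,0,0],[0,0,0],[0,0,0],[0,0,0],[0,0,0],[0,0,0]], spin=[0,0,0,0,0,0,0], gripper=0.8)

```text
time: 29.25
tcp_pos: [512.4, -263.7, 104.0]
eef_rot: [0.04, 0.999, -0.001, -0.0]
force: [-0.4, -0.2, 0.3]
gripper_width: 68.5
```

```bash
python3 f.py; python3 -c "
from h import *
s=snap('scene','s18');w=snap('wrist','w18')
crop(s,105,210,205,310,7,'s18b.png')"
```

```text
t29.25 pos [ 512.4 -263.7  104. ] yaw 175.37 tilt [-0. -0.] F [-0.4 -0.2  0.3] w 68.5 -> travel [-0.2   1.13  0.18] spin -0.1228
[-0.   -0.02  0.01]
```

View pics/w18.png

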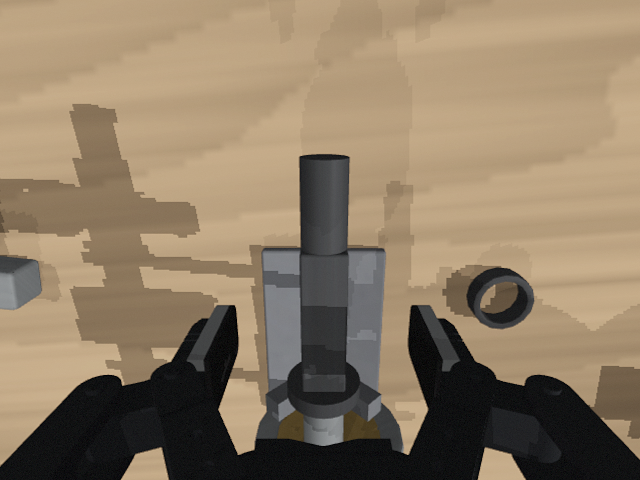

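View pics/s18b.png

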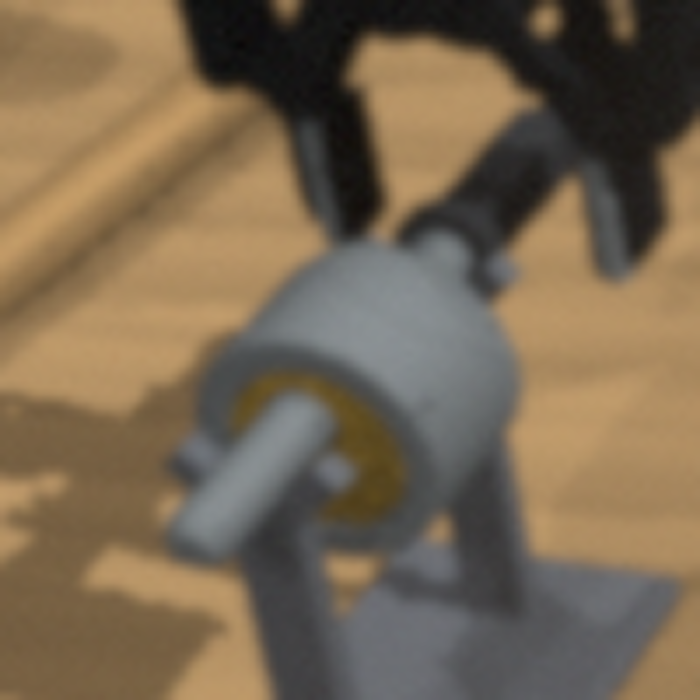

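The bar is released and stays in the notches. I'll retreat straight up and inspect.

carry_out(travel=[[0,0,-0.02],[0,0,-0.06],[0,0,-0.12],[0,0,-0.2],[0.1,0,-0.32],[0.2,0,-0.44],[0.25,0,-0.5],[0.25,0,-0.5],[0.25,0,-0.5]], spin=[0,0,0,0,0,0,0,0,0])

```text
time: 30.25
tcp_pos: [450.6, -258.8, 229.8]
eef_rot: [0.041, 0.999, -0.001, 0.001]
force: [0.8, 0.3, -0.1]
gripper_width: 68.3
```

```bash
python3 f.py; python3 -c "
from h import *
s=snap('scene','s19');w=snap('wrist','w19')
crop(s,105,210,225,330,5,'s19b.png');crop(w,220,240,430,460,3,'w19b.png')"
```

```text
t30.25 pos [ 450.6 -258.8  229.8] yaw 175.35 tilt [ 0. -0.] F [ 0.8  0.3 -0.1] w 68.3 -> travel [-0.44  1.13  0.68] spin -0.1233
[0.   0.01 0.03]
```

View pics/s19b.png

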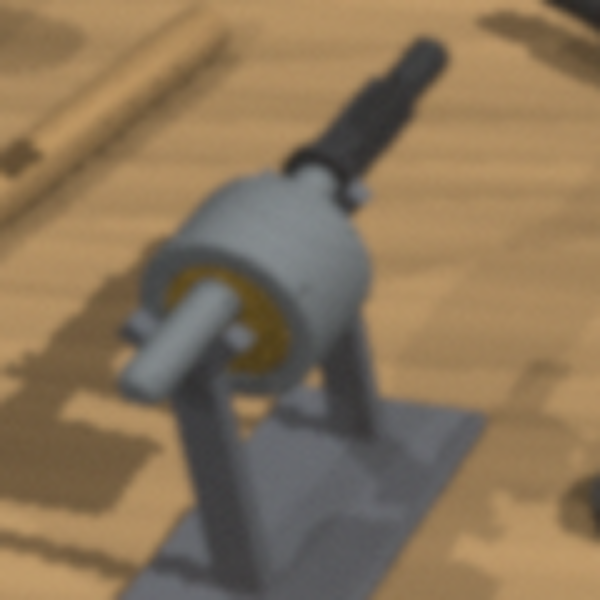

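View pics/w19b.png

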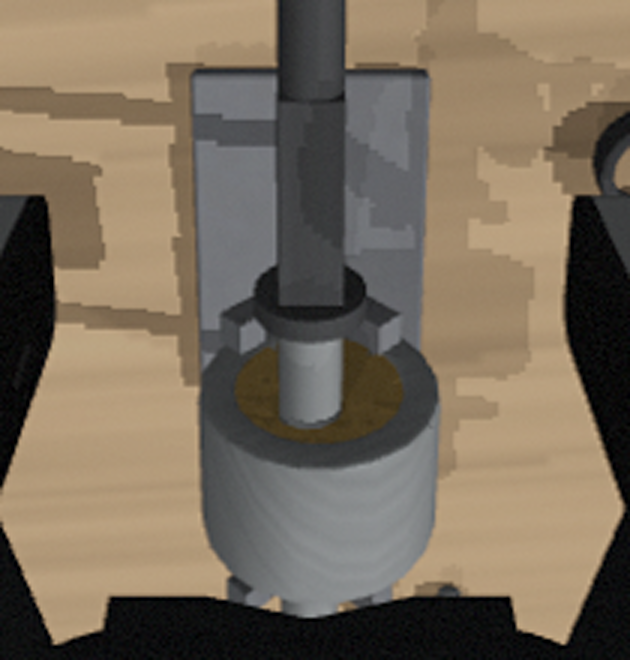

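View pics/s19.png

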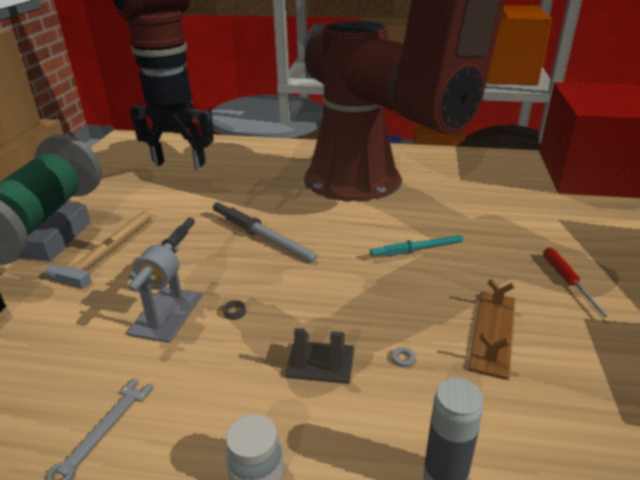

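```bash
python3 -c "
from h import *
np.set_printoptions(precision=1,suppress=True)
s=load('s19');w=load('w19')
N=onz(s,133.6,287,115);T=onz(s,191.2,219.8,115);print('scene',N,T,np.linalg.norm(N-T))
W=lambda u,v:(w,220+u/3,240+v/3)
print('collar/grip joint (z123)',onz(*W(311,305),123),'tri?')
# tail end top edge in wrist
c=w['pixels'][:,323].astype(int).sum(1); print(c[160:290:2])
# wrist arms tips near post: end faces inner edges
for p in [(225,318),(240,318),(385,315),(400,318)]: print(onz(*W(*p),120.7))
print('bush near face edges y', [onz(*W(*p),115)[:2] for p in [(202,395),(438,395)]])
crop(w,280,320,360,370,9,'w19c.png')
"
```

```text
scene [ 651.9 -273.3  115. ] [ 445.  -257.6  115. ] 207.537759986055
collar/grip joint (z123) [ 527.2 -262.7  123. ] tri?
[426 419 416 413 419 413 421 422 429 428 433 441 437 438 436 433 426 423
 431 436 442 437 434 432 431 428 425 421 418 416 415 419 229  81  73  82
 202 204 195 195 192 194 197 197 200 193 197 202 200 197 196 196 198 195
 199 202 197 154 211 200 198 167 168 176 168]
[ 530.7 -283.9  120.7]
[ 531.  -280.3  120.7]
[ 533.  -245.2  120.7]
[ 534.1 -241.6  120.7]
bush near face edges y [array([ 556.9, -292.9]), array([ 561.6, -233. ])]
```

View pics/w19c.png

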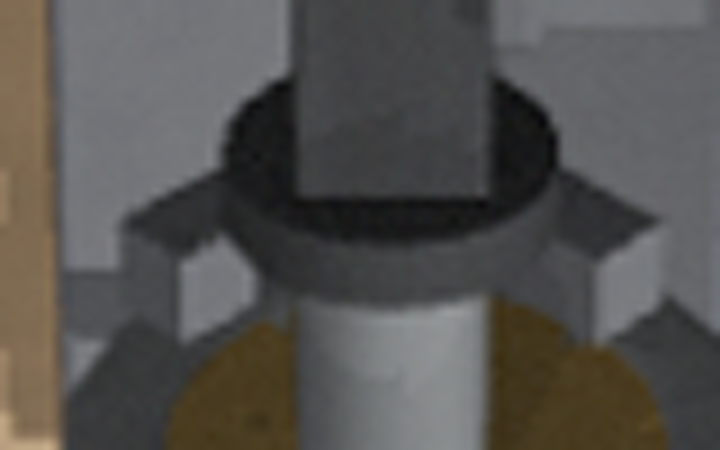

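```bash
python3 -c "
from h import *
np.set_printoptions(precision=1,suppress=True)
w=load('w19');W=lambda u,v:(w,220+u/3,240+v/3)
T=onz(w,323,231.5,123);J=onz(w,324,342,123);G=onz(w,323,240+98/3,123)
print(T,G,J,np.linalg.norm(T-G),np.linalg.norm(J-G),np.linalg.norm(T-J))
# level check by widths of square grip at both ends (16 mm)
for row in (276,290,310,330,338):
  g=w['pixels'][row,300:348].astype(int).sum(1); e=np.where(np.abs(np.diff(g))>45)[0]+300; 
  if len(e): print(row,e.min(),e.max(), 'mm', np.linalg.norm(onz(w,e.min()+.5,row,123)-onz(w,e.max()+.5,row,123)))
"
```

```text
[ 444.4 -256.5  123. ] [ 473.4 -258.8  123. ] [ 527.5 -262.5  123. ] 29.103415281056183 54.2351697894798 83.33692639297641
276 311 335 mm 16.19683228287038
290 310 334 mm 16.404972798306257
310 311 334 mm 16.015030371910523
330 307 338 mm 21.996407846426116
338 303 342 mm 27.88524595739227
```

carry_out(travel=[[0,0,0],[0,0,0],[0,0,0],[0,0,0],[0,0,0]], spin=[0,0,0,0,0])

```text
time: 30.85
tcp_pos: [450.4, -258.3, 228.1]
eef_rot: [0.04, 0.999, -0.0, -0.0]
force: [0.2, 0.1, -0.4]
gripper_width: 68.4
```

```bash
python3 -c "
from h import *
from cell import r
s=snap('scene','s20');a=load('s19')['pixels'].astype(int);b=s['pixels'].astype(int)
print(np.abs(a-b)[200:400,100:420].mean(), np.abs(load('s0')['pixels'].astype(int)-b)[298:322,220:248].mean(), np.abs(load('s0')['pixels'].astype(int)-b)[345:370,388:420].mean())
print(r.finish_job(), r.get_obs()['time'])"
```

```text
0.9031510416666667 5.488095238095238 4.97
the job is handed in; nothing more can be done
the job is handed in; nothing more can be done
```

The bar now lies in the stand's two notches, handle towards the robot, with the bush hanging between the posts. The gripper is clear, and I handed the job in at about 31 s of the 67 s allowed.

**What I did:** I took the smaller grey bar off the wooden rest and threaded it through the off-centre hole in small steps while watching the force. Then I lifted the bush out, carried it across, lowered the bar gently until the stand took its weight, and let go.

**Last checks:**
- **Forces:** while threading, the readings stayed at about 1 N beyond the bar's own weight. While lowering onto the stand they stayed under about 5 N. Force is only reported at the end of each move, so a brief peak in between would not show.
- **Bar position:** the wrist and scene views agree that the bar lies level, with bar_mid at about x = 584 against my estimate of 585 for the stand's centre.
- **Bush, washer and ring:** two scene pictures 0.6 s apart show no movement at the stand. The washer and bearing ring look to be where they were, though I compared them only by pixel differences, where shadows had changed.

**What disagreed:**
- **Wrist camera:** it was off by about 1.5 mm sideways and up to 5 mm in depth.
- **Stand tips:** they measured about 6 mm above the bar's axis, not 12 mm. I placed the bar using the measured stand and contact force.
- **Collar gap:** I did not measure the gap between the bar's collar and the near post directly. The level bar indicates the collar is not sitting on it.

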